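# Fit the bayonet piston unit and load the weights on a dead-weight pressure tester

## Task

Get the dead-weight tester ready: pull the dust plug out of its port and put it in the steel tray, then fit the piston unit by turning it over the port, pressing only lightly, until its lugs drop through the slots, and lock it by turning it on clockwise (seen from above) to the stop. Thread every weight that is laid out on the mat onto the piston's spindle, largest at the bottom and smallest on top, and only then close the vent valve by swinging its lever clockwise to the stop. Do not disturb the bottle, the jar or the wrench.

Things in the scene. Friction and masses are not known exactly. Their poses are not given: they have to be found in the camera images.
- tester: dead-weight pressure tester, fixed: white housing 260 (x) x 300 (y) x 85 mm high, blue panel along its +y side. Origin: centre of its underside on the bench. On top, in its axes (mm): round steel bayonet port, centre at (-50, 0); vent valve, pivot at (30, -60); pressure gauge on a riser at (60, 105), reaching 245 mm above the bench.
- port (a point): centre of the port's mouth, on top of its steel collar (72 mm across, top 110 mm above the bench); axes as the tester's. Bore 31.6 mm across through a lip 5.5 mm thick; the lip has three slots 12.6 mm wide, out to 24.5 mm from the axis, centred 0, 120 and 240 degrees from x. Under the lip: a chamber 49 mm across, 19.5 mm deep, where dropped lugs can turn clockwise to the stops.
- stop (a point): where the centre of one lug stands when the piston unit is locked: 18 mm from the port's axis, 45 degrees clockwise (seen from above) from the port's x axis, 9.5 mm below the mouth. The stops themselves let the lugs turn a degree or two further.
- vent (a joint): vent valve lever on the tester, turning about a vertical pivot: 0 = open, lever pointing along the tester's +x; grows as it turns clockwise seen from above; 1.57 = closed, at the stop, lever pointing along the tester's -y. Stays where left; about 1 N at its end moves it.
- vent_tip (a point): point on the axis of the black-gripped valve lever, at its free end: 74 mm from the pivot, 111 mm above the bench, at mid height of the bar. The bar is 14 mm wide and 12 mm high, its underside 20 mm above the housing's top.
- plug: black plastic dust plug, at the start in the port: stem 27 mm across and 9 mm long, flange 68 mm across and 4 mm thick on the collar, knob on top 22 mm across and 22 mm tall. Origin: centre of the stem's underside, z up; knob from 13 to 35 mm above it. 40 g; lifts straight out.
- tray: small open steel tray, fixed, 100 x 100 mm, 22 mm high, 3 mm walls. Origin: centre of its underside.
- tray_in (a point): centre of the tray's inner floor
- rest: grey plastic block, fixed, 90 x 90 x 30 mm with a 49 mm hole, in which the piston unit stands at the start. Origin: centre of its underside.
- piston: metal piston unit, 0.4 to 0.65 kg, upright. Origin: centre of the foot, z up the axis. Heights (mm): foot 28 across from 0, end bevelled; three lugs 8 to 14; body 60 across 20.5 to 44; weight plate 76 across 44 to 50; spindle 12 across 50 to 99, to be gripped for lifting and turning, tapered tip to 106. Origin 8 mm below the mouth with the lugs on the lip; 20.5 mm below when home, shoulder on the collar.
- lug0 (a point): centre of a lug of the piston unit, 18 mm from its axis, 0 degrees from its x axis, 11 mm above its origin; the lug is 9 mm wide, 6 mm high and reaches 22 mm from the axis; a short dark mark near the edge of the weight plate stands right above it
- lug1 (a point): centre of a lug of the piston unit, 18 mm from its axis, 120 degrees from its x axis, 11 mm above its origin; the lug is 9 mm wide, 6 mm high and reaches 22 mm from the axis; a short dark mark near the edge of the weight plate stands right above it
- lug2 (a point): centre of a lug of the piston unit, 18 mm from its axis, 240 degrees from its x axis, 11 mm above its origin; the lug is 9 mm wide, 6 mm high and reaches 22 mm from the axis; a short dark mark near the edge of the weight plate stands right above it
- w66: flat round steel weight: a disc 66 mm across and 12 mm thick with a 17 mm centre hole, about 300 g, lying flat on the grey bench mat at the start; may be absent. Origin: centre of its underside, z up along the hole.
- w56: flat round steel weight: a disc 56 mm across and 12 mm thick with a 17 mm centre hole, about 210 g, lying flat on the grey bench mat at the start; may be absent. Origin: centre of its underside, z up along the hole.
- w46: flat round steel weight: a disc 46 mm across and 12 mm thick with a 17 mm centre hole, about 135 g, lying flat on the grey bench mat at the start; may be absent. Origin: centre of its underside, z up along the hole.
- w36: flat round steel weight: a disc 36 mm across and 12 mm thick with a 17 mm centre hole, about 75 g, lying flat on the grey bench mat at the start; may be absent. Origin: centre of its underside, z up along the hole.
- wash_bottle: white plastic wash bottle, 60 mm across, 150 mm tall; a bystander on the bench. Origin: centre of its underside.
- jar: amber sample jar, 50 mm across, 60 mm tall; a bystander on the bench. Origin: centre of its underside.
- wrench: steel wrench, 160 mm long, lying flat; a bystander on the bench. Origin: centre of its underside.
Mind the look-alikes: they are no part of the job. Leave any blue look-alike of the w36 alone. Leave any pink look-alike of the w66 alone.

How it is judged:
By the outcome, as a careful person would: the job done as asked, in the order asked, and still so for the second after the job is handed in, with the robot touching nothing.
Of w66, w56, w46, w36 only 2 to 4 are there at a start; the rules pass over those that are not, and their reading is None.
At some moment in a run one of w66, w56, w46, w36 may be knocked a few centimetres aside while the robot is not near it.
It also fails if it takes over 210 s, if anything falls off the work surface, if the arm or the gripper's body presses on something with over 40 N, if the wrist force passes 120 N, or if a joint passes its speed limit or range.

## Robot

A 7-joint arm with a two-finger parallel gripper is mounted at the origin on the work surface. World frame = base frame: x ahead of the robot, y to its left, z up, the work surface at z = 0. Lengths are in m, angles in rad, forces in N, time in s.
With the tool pointing down it reaches from about 0.425 to 0.8 m from the base axis. Payload 8.3 kg.
Tool frame: the origin (TCP) lies midway between the tips of the shut fingers; the grasp point (between the pads) lies 19 mm behind it; z points along the fingers, y is the line along which they close (so a half turn about z gives the same grasp; the last joint's range is limited). The gripper opens to 85 mm and grips with 20 to 120 N. Pads are 22 mm wide; open, the fingers measure 114 mm over their backs; the gripper's body (76 mm by 85 mm) begins 54 mm behind the grasp point. The pads swing forward as they close: fully open they stand 13 mm farther back than shut.
Start: joints at [-1.197, 0.383, 0.016, 1.37, -0.006, 1.388, -0.046], TCP at [0.264, 0.566, 0.199] pointing down, gripper open.
Joint ranges: [-2.95, 2.95], [-0.25, 2.06], [-1.52, 1.56], [0.18, 2.33], [-1.44, 4.58], [0.02, 2.06], [-3.01, 3.01]. Speed limits (rad/s): [2.39, 2.39, 3.01, 3.01, 3.14, 3.14, 3.14].

## Interface

Orientations are given as a rotation vector (axis times angle).
In Python, from bench import ctrl, grab_frame, sign_off gives the robot as it stands.
- The arm moves only by the shell command python3 -m creep 'ROWS' [FORCE]. ROWS is JSON, a list of rows, each an object of numbers: "tx", "ty", "tz": the shift along the tool's x, y, z in m; "ax", "ay", "az": the turn, a rotation vector about the tool's x, y, z in degrees; "hand": the opening, from 0 (shut) to 1 (fully open). In form: [{"tx": .., "ty": .., "tz": .., "ax": .., "ay": .., "az": .., "hand": ..}, ...]. A call has 1 to 10 rows; each row shifts and turns the commanded pose from where the row before left it, along the tool's axes as they then stand; what a row does not reach is not made up. A row lasts 1/8 s, in which the tool goes at most 62.5 mm and 10.7 degrees, less where a joint would pass 70% of its speed; a pose out of reach is approached as far as the arm can. A call is refused whole if a number of a shift passes 0.0625 or a number of a turn 10.7, either way. A call with a gripper value outside its range is refused whole. The fingers move at their own pace and stop on an object; FORCE is the grip in N (left out, the last holds). Time passes only in rows, so rows that do not move let the fingers close. It gives the time, the measured TCP pose, the force, the opening and the grip force at its end, in the units of the state.
- ctrl.get_obs(): the state, without advancing time (a new reading comes with each control period).
- grab_frame(name): name is "side" or "top" or "wrist"; returns a dict with "frame" (400x640x3 uint8, red, green, blue), "range_z" (400x640 float32, m along the optical axis (not along the pixel's ray), 0 where there is no reading), "mtx" (3x3 intrinsics, pixels), "world_to_cam" (4x4, takes a point from world to camera coordinates). Camera axes: x right, y down, z forward; pixel columns grow to the right and rows downward; lengths in m; the calibration is good to about 2 mm. A picture is of the moment at which its call begins.
- sign_off(): hands the job in; it is judged then, once.
The state is a dict: "t": time; "joints": joint angles; "dq": joint speeds; "joint_torque": joint torques, N m; "tcp_pos": TCP position; "tcp_rot": TCP orientation; "contact_force": force on the tool from outside, world axes, zero at the start; "moment": the same for the moment, N m; "gripper_width": opening from 0.0 (shut) to 1.0 (fully open); "grasp_force": force on a finger pad.
Only numpy, scipy, OpenCV 4.12 (cv2) and the standard library are available. Lean on these libraries where they do the work, as an engineer would, in place of code of your own. Each camera call takes 0.05 s, during which the arm holds its last target. There are 200 camera calls.

## Working session

There is one attempt and no reset: what is moved stays moved. The work goes in short steps, Python scripts to look and compute and a shell command to move; the robot and the scene stay as the last step left them, time stands still between calls to the robot, and variables do not carry over. Pictures are saved under pics/ and viewed, at most 14 in all, crops included, and the job is handed in when it is done.

```bash
ls; mkdir -p pics
python3 - <<'E'
from bench import ctrl, grab_frame
import cv2,numpy as np
o=ctrl.get_obs();print({k:np.round(v,3) for k,v in o.items()})
for n in ("top","side"):
    f=grab_frame(n);cv2.imwrite(f"pics/{n}0.png",f["frame"][:,:,::-1]);np.savez(f"{n}0.npz",**f);print(n,np.round(f["mtx"],1).tolist(),np.round(f["world_to_cam"],3).tolist())
E
```

```text
pics
{'t': np.float64(0.0), 'joints': array([-1.197,  0.384,  0.016,  1.371, -0.006,  1.388, -0.047]), 'dq': array([-0.001, -0.   ,  0.001, -0.002,  0.001,  0.002,  0.   ]), 'joint_torque': array([ 1.0000e-03, -6.2759e+01,  8.4400e-01, -3.7182e+01,  1.7000e-02,
        1.4000e-02, -0.0000e+00]), 'tcp_pos': array([0.264, 0.566, 0.198]), 'tcp_rot': array([-6.800e-01, -3.067e+00,  3.000e-03]), 'contact_force': array([ 0.07 , -0.084, -0.598]), 'moment': array([-0.022,  0.052,  0.012]), 'grasp_force': np.float64(0.0), 'gripper_width': np.float64(1.002)}
top [[488.4, 0.0, 318.6], [0.0, 488.4, 194.9], [0.0, 0.0, 1.0]] [[-0.073, -0.997, -0.002, -0.098], [-0.976, 0.072, -0.203, 0.615], [0.203, -0.013, -0.979, 1.38], [0.0, 0.0, 0.0, 1.0]]
side [[462.7, 0.0, 317.8], [0.0, 462.7, 196.7], [0.0, 0.0, 1.0]] [[0.855, -0.519, -0.002, -0.563], [-0.295, -0.482, -0.825, 0.184], [0.427, 0.706, -0.565, 1.09], [0.0, 0.0, 0.0, 1.0]]
```

View pics/top0.png

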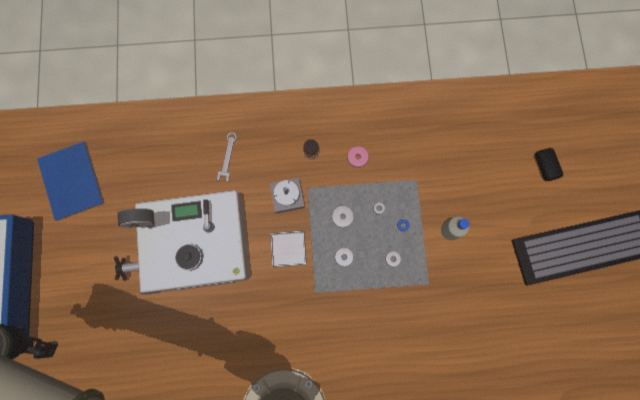

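View pics/side0.png

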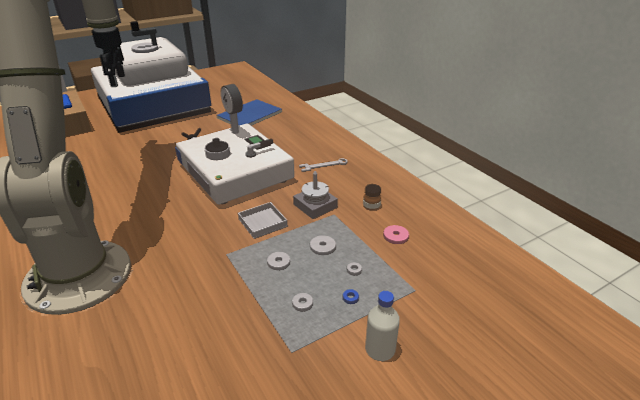

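The top view shows all four weights on the mat at (343,216), (344,257), (394,259) and (379,208), with the blue look-alike at (403,225) and the pink one off the mat. The plug and port are at (188,257), the lever at (207,215), the tray at (288,249) and the piston in its rest at (286,193). The side view agrees.

```bash
cat > h.py <<'E'
import numpy as np,cv2
from scipy.spatial.transform import Rotation as R
def ray(f,uv,z):
    "pixels -> world points on plane z"
    uv=np.atleast_2d(uv).astype(float);M=np.array(f["world_to_cam"]);K=np.array(f["mtx"])
    d=np.c_[uv,np.ones(len(uv))]@np.linalg.inv(K).T@M[:3,:3]; c=-M[:3,:3].T@M[:3,3]
    return c+d*((z-c[2])/d[:,2])[:,None]
def cloud(f):
    M=np.array(f["world_to_cam"]);K=np.array(f["mtx"]);z=f["range_z"];v,u=np.indices(z.shape)
    P=np.stack([(u-K[0,2])/K[0,0]*z,(v-K[1,2])/K[1,1]*z,z],-1)
    return (P-M[:3,3])@M[:3,:3]
def proj(f,P):
    M=np.array(f["world_to_cam"]);q=(np.atleast_2d(P)@M[:3,:3].T+M[:3,3])@np.array(f["mtx"]).T
    return q[:,:2]/q[:,2:]
def rect(f,mask,z):
    "largest blob's outline on plane z: centre, sizes, angle"
    c=max(cv2.findContours(mask.astype(np.uint8),0,1)[0],key=cv2.contourArea)
    p=ray(f,c[:,0],z)[:,:2]; return cv2.minAreaRect((p*1000).astype(np.float32)),p
def box(f,u0,u1,v0,v1):
    m=np.zeros((400,640),bool);m[v0:v1,u0:u1]=1;return m
def tool(o,p,yaw=None):
    "shift in tool axes from current TCP to world p; "
    Rm=R.from_rotvec(o["tcp_rot"]).as_matrix();return Rm.T@(np.array(p)-o["tcp_pos"])
def yaw_y(o):
    y=R.from_rotvec(o["tcp_rot"]).as_matrix();return np.degrees(np.arctan2(y[1,1],y[0,1]))
E
cat > a.py <<'E'
from h import *
f=dict(np.load("top0.npz"));P=cloud(f);Z=P[...,2];g=f["frame"].astype(int);val=g.max(2);sat=val-g.min(2)
def show(n,m,z):
    r,p=rect(f,m,z);print(n,np.round(r[0],1),np.round(r[1],1),round(r[2],1),"medZ",round(float(np.median(Z[m])),4))
show("housing",box(f,125,255,185,300)&(abs(Z-.085)<.008),.085)
show("plugflange",box(f,170,210,240,275)&(Z>.104),.114)
show("knob",box(f,170,210,240,275)&(Z>.125),.136)
show("tray",box(f,265,315,228,272)&(Z>.012),.022)
show("rest",box(f,262,310,172,216)&(abs(Z-.03)<.006),.03)
show("plate",box(f,262,310,172,216)&(Z>.045),.07)
show("spindle",box(f,262,310,172,216)&(Z>.1),.12)
show("lever",box(f,196,220,195,228)&(Z>.1),.117)
for n,(u,v) in dict(a=(343,216),b=(344,257),c=(394,259),d=(379,208),blue=(403,225),pink=(358,156)).items():
    m=box(f,u-16,u+16,v-16,v+16)&(Z>.006); show(n,m,.012)
E
python3 a.py
```

```text
housing [498.2 235.2] [258.7 299.1] 3.4 medZ 0.0856
plugflange [448.9 233. ] [72.6 70.6] 42.5 medZ 0.1146
knob [449.  232.2] [22.  19.1] 85.8 medZ 0.1359
tray [460.7 -39.8] [100.5 100.1] 0.1 medZ 0.0219
rest [622.6 -46.6] [91.8 89.8] 7.3 medZ 0.0302
plate [620.7 -47.6] [70.8 72.4] 86.3 medZ 0.0605
spindle [620.  -46.7] [8.5 8.9] 86.6 medZ 0.1135
lever [566.5 177.2] [19.6 80.9] 88.6 medZ 0.1174
a [ 549.6 -208.8] [70.8 68. ] 32.2 medZ 0.0122
b [ 424.2 -205.3] [56.4 54.2] 34.2 medZ 0.0117
c [ 410.2 -350.8] [43.4 53.7] 57.6 medZ 0.0109
d [ 562.4 -318.3] [34.1 44.1] 22.5 medZ 0.009
blue [ 507.6 -390.8] [33.8 32.8] 39.6 medZ 0.0088
pink [ 732.  -273.5] [68.3 66.3] 25.3 medZ 0.0122
```

```bash
cat > s.py <<'E'
import sys
from h import *
from bench import ctrl
o=ctrl.get_obs();M=R.from_rotvec(o["tcp_rot"]).as_matrix()
print("t %.2f tcp"%o["t"],np.round(o["tcp_pos"]*1000,1),"yawy %.2f"%yaw_y(o),"tilt",np.round(np.degrees(M[:2,2]),2),"F",np.round(o["contact_force"],1),"Mz %.2f"%o["moment"][2],"w %.3f gf %.1f"%(o["gripper_width"],o["grasp_force"]),"j",np.round(o["joints"],2))
if len(sys.argv)>3: print("d tool mm",np.round(M.T@(np.array(list(map(float,sys.argv[1:4])))-o["tcp_pos"]*1000),1))
E
python3 -m creep '[{"az":9.3},{"az":9.3},{"az":9.3},{"az":9.3},{"az":9.3},{"az":9.3},{"az":9.2}]'; python3 s.py 449 232 180
```

```text
t 0.10 tcp [264.1 565.9 198.3] yawy 64.98 tilt [-0.05 -0.09] F [ 0.3 -0.   0.8] Mz -0.02 w 0.999 gf 0.0 j [-1.2   0.38  0.02  1.37 -0.01  1.39 -0.05]
d tool mm [-308.8 -224.3   18.7]schema error: expected keys tx, ty, tz, ax, ay, az, hand
```

```bash
python3 -m creep '[{"tx":0,"ty":0,"tz":0,"ax":0,"ay":0,"az":9.3,"hand":1},{"tx":0,"ty":0,"tz":0,"ax":0,"ay":0,"az":9.3,"hand":1},{"tx":0,"ty":0,"tz":0,"ax":0,"ay":0,"az":9.3,"hand":1},{"tx":0,"ty":0,"tz":0,"ax":0,"ay":0,"az":9.3,"hand":1},{"tx":0,"ty":0,"tz":0,"ax":0,"ay":0,"az":9.3,"hand":1},{"tx":0,"ty":0,"tz":0,"ax":0,"ay":0,"az":9.3,"hand":1},{"tx":0,"ty":0,"tz":0,"ax":0,"ay":0,"az":9.2,"hand":0.6}]' 60; python3 s.py 449 232 180
```

```text
t: 0.98
tcp_pos: [0.2642, 0.566, 0.1986]
tcp_rot: [2.227, 2.215, -0.002]
contact_force: [-0.1, -0.2, -1.0]
gripper_width: 0.817
grasp_force: 0.0
t 0.97 tcp [264.2 566.  198.6] yawy -0.33 tilt [-0.03 -0.06] F [-0.1 -0.2 -1. ] Mz -0.03 w 0.817 gf 0.0 j [-1.33  0.39  0.2   1.38 -0.07  1.39 -1.14]
d tool mm [-333.   186.7   18.9]
```

```bash
python3 -m creep '[{"tx":-0.0475,"ty":0.0267,"tz":0,"ax":0,"ay":0,"az":0,"hand":0.6},{"tx":-0.0475,"ty":0.0267,"tz":0,"ax":0,"ay":0,"az":0,"hand":0.6},{"tx":-0.0475,"ty":0.0267,"tz":0,"ax":0,"ay":0,"az":0,"hand":0.6},{"tx":-0.0475,"ty":0.0267,"tz":0,"ax":0,"ay":0,"az":0,"hand":0.6},{"tx":-0.0475,"ty":0.0267,"tz":0,"ax":0,"ay":0,"az":0,"hand":0.6},{"tx":-0.0475,"ty":0.0267,"tz":0,"ax":0,"ay":0,"az":0,"hand":0.6},{"tx":-0.048,"ty":0.0267,"tz":0.0,"ax":0,"ay":0,"az":0,"hand":0.6},{"tx":0,"ty":0,"tz":0.0,"ax":0,"ay":0,"az":0,"hand":0.6},{"tx":0,"ty":0,"tz":0.0,"ax":0,"ay":0,"az":0,"hand":0.6}]' >/dev/null; python3 s.py 449 232 180
python3 - <<'E'
from h import *
from bench import grab_frame
f=grab_frame("wrist");np.savez("w1.npz",**f);cv2.imwrite("pics/w1.png",f["frame"][:,:,::-1])
P=cloud(f);Z=P[...,2]
M=np.array(f["world_to_cam"]);print("cam",np.round(-M[:3,:3].T@M[:3,3],3))
print(proj(f,[[.449,.232,.136],[.606,.181,.117]]))
near=np.hypot(P[...,0]-.449,P[...,1]-.232)<.05
for lo,hi,z in((.128,.145,.136),(.105,.145,.114)):
    m=near&(Z>lo)&(Z<hi)
    if m.sum()>50: print(m.sum(),rect(f,m,z)[0],np.median(Z[m]))
E
```

```text
t 2.10 tcp [450.7 233.7 198.9] yawy -0.03 tilt [-0.05  0.01] F [ 0.4  0.7 -0. ] Mz 0.01 w 0.600 gf 0.0 j [-0.92  0.13  0.42  1.7  -0.05  1.32 -0.49]
d tool mm [-1.7 -1.6 18.9]
cam [0.452 0.3   0.373]
[[317.93914246 206.25003115]
 [474.36920208 249.65165567]]
460 ((448.6139221191406, 234.8725128173828), (22.122325897216797, 20.50475311279297), 89.97035217285156) 0.13548681057276782
4208 ((448.83770751953125, 234.62576293945312), (71.05180358886719, 70.82241821289062), 48.43281936645508) 0.11362336564427128
```

View pics/w1.png

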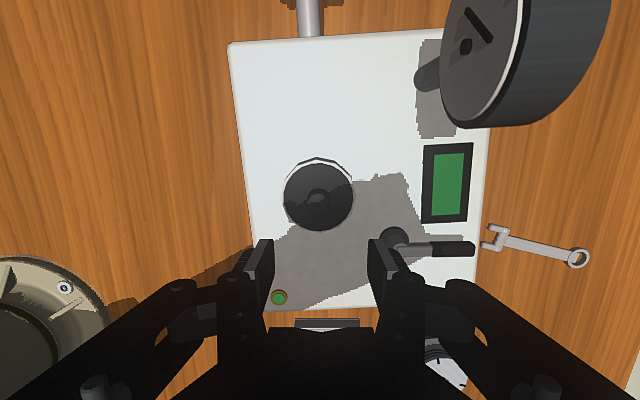

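The wrist view shows the knob at (318,196), between the fingers and clear of the lever. I'll go down, close on the knob and lift.

```bash
python3 -m creep '[{"tx":0,"ty":-0.0017,"tz":0.03,"ax":0,"ay":0,"az":0,"hand":0.6},{"tx":0,"ty":0,"tz":0.03,"ax":0,"ay":0,"az":0,"hand":0.6},{"tx":0,"ty":0,"tz":0.018,"ax":0,"ay":0,"az":0,"hand":0.5},{"tx":0,"ty":0,"tz":0.003,"ax":0,"ay":0,"az":0,"hand":0.3},{"tx":0,"ty":0,"tz":0,"ax":0,"ay":0,"az":0,"hand":0.1},{"tx":0,"ty":0,"tz":0,"ax":0,"ay":0,"az":0,"hand":0.1},{"tx":0,"ty":0,"tz":0,"ax":0,"ay":0,"az":0,"hand":0.1},{"tx":0,"ty":0,"tz":0,"ax":0,"ay":0,"az":0,"hand":0.1}]' 40 >/dev/null; python3 s.py; python3 -m creep '[{"tx":0,"ty":0,"tz":-0.02,"ax":0,"ay":0,"az":0,"hand":0.1},{"tx":0,"ty":0,"tz":-0.03,"ax":0,"ay":0,"az":0,"hand":0.1},{"tx":0,"ty":0,"tz":-0.03,"ax":0,"ay":0,"az":0,"hand":0.1},{"tx":0,"ty":0,"tz":0,"ax":0,"ay":0,"az":0,"hand":0.1}]' >/dev/null; python3 s.py 460.7 -38 190
```

```text
t 3.15 tcp [449.6 233.4 118.6] yawy -0.03 tilt [0.03 0.03] F [-0.3  0.2  0.9] Mz -0.04 w 0.102 gf 0.0 j [-0.91  0.19  0.41  1.82 -0.08  1.15 -0.47]
t 3.65 tcp [450.8 233.9 200.8] yawy -0.04 tilt [0.22 0.17] F [-0.6  0.3 -0.3] Mz 0.04 w 0.097 gf 0.0 j [-0.92  0.12  0.42  1.7  -0.05  1.32 -0.49]
d tool mm [-271.9   10.    10. ]
```

Run:
```python
from h import *
from bench import grab_frame
f=grab_frame("wrist");np.savez("w2.npz",**f);cv2.imwrite("pics/w2.png",f["frame"][:,:,::-1])
```

```text
(no output)
```

View pics/w2.png

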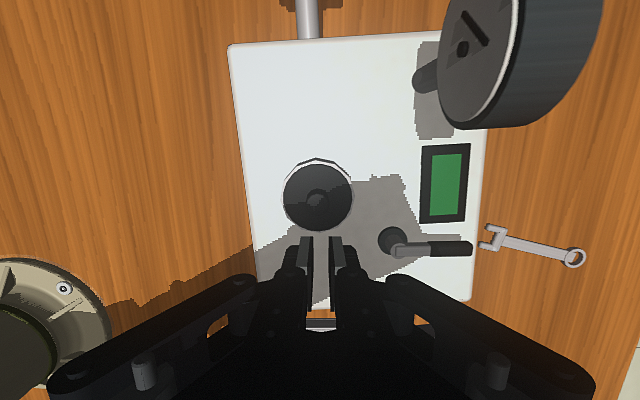

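The fingers shut on nothing, and the plug is still in place at (317,195). I'll check where the fingertips really are from the depth.

Run:
```python
from h import *
f=dict(np.load("w2.npz"));P=cloud(f)
for (u,v) in((308,240),(334,240),(306,260),(334,260),(317,195),(317,180),(300,200),(317,222)): print(u,v,np.round(P[v,u]*1000,1))
print(proj(f,[[.4508,.2339,.2008]]))
t=dict(np.load("top0.npz"));P=cloud(t);print(np.round(P[250:266:2,188]*1000),t["frame"][250:266:2,188])
from bench import ctrl
m=(np.hypot(P[...,0]-.449,P[...,1]-.233)<.06);Q=cloud(f);q=(np.hypot(Q[...,0]-.449,Q[...,1]-.233)<.045)&(Q[...,2]<.15);print(np.histogram(Q[q][:,2],bins=np.arange(.08,.15,.005)))
```

```text
308 240 [444.9 243.7 241.4]
334 240 [458.4 243.7 241.4]
306 260 [445.  244.1 264.6]
334 260 [457.3 243.7 264. ]
317 195 [448.7 242.3 136. ]
317 180 [448.5 251.7 113.8]
300 200 [431.8 231.7 113. ]
317 222 [448.3 209.5 114.6]
[[319.39801572 229.8734848 ]]
[[467. 233. 109.]
 [461. 233. 112.]
 [453. 227. 133.]
 [447. 226. 140.]
 [442. 228. 131.]
 [438. 232. 115.]
 [433. 233. 111.]
 [427. 232. 115.]] [[74 70 70]
 [62 60 62]
 [71 68 70]
 [76 75 74]
 [67 62 64]
 [67 65 64]
 [70 69 68]
 [75 72 72]]
(array([ 751,  382,   26,   28,   29,  368, 3201,   93,   26,   24,  120,
        323,    0]), array([0.08 , 0.085, 0.09 , 0.095, 0.1  , 0.105, 0.11 , 0.115, 0.12 ,
       0.125, 0.13 , 0.135, 0.14 , 0.145]))
```

Run:
```python
from h import *
from bench import grab_frame
f=dict(np.load("w2.npz"));P=cloud(f)
for v in range(230,300,4): print(v,np.round(P[v,308]*1000),np.round(P[v,334]*1000),np.round(P[v,312]*1000))
s=grab_frame("side");Q=cloud(s);m=(np.hypot(Q[...,0]-.4508,Q[...,1]-.2339)<.04)&(Q[...,2]>.15)
print(m.sum(),np.percentile(Q[m][:,2],[0,1,5,10]));print(proj(s,[[.4508,.2339,.2008],[.4508,.2339,.24],[.449,.233,.136]]))
cv2.imwrite("pics/s2.png",cv2.resize(s["frame"][60:220,130:330,::-1],None,fx=3,fy=3,interpolation=cv2.INTER_CUBIC))
```

```text
230 [439. 199. 109.] [451. 300. 375.] [443. 201. 114.]
234 [438. 185.  84.] [467. 184.  84.] [442. 185.  84.]
238 [445. 244. 239.] [459. 244. 239.] [447. 244. 238.]
242 [445. 244. 244.] [458. 244. 244.] [447. 244. 244.]
246 [445. 244. 249.] [458. 244. 249.] [447. 243. 247.]
250 [445. 244. 255.] [458. 244. 254.] [447. 241. 247.]
254 [446. 244. 258.] [458. 243. 257.] [447. 239. 248.]
258 [446. 244. 263.] [457. 243. 262.] [447. 236. 247.]
262 [446. 244. 266.] [457. 244. 266.] [447. 235. 249.]
266 [446. 243. 269.] [457. 244. 269.] [447. 233. 250.]
270 [446. 242. 270.] [457. 242. 270.] [447. 231. 249.]
274 [446. 240. 270.] [457. 240. 270.] [447. 229. 251.]
278 [446. 238. 270.] [457. 239. 271.] [447. 227. 251.]
282 [446. 236. 269.] [457. 236. 270.] [447. 225. 251.]
286 [446. 234. 269.] [457. 234. 270.] [447. 224. 252.]
290 [446. 233. 270.] [457. 232. 269.] [442. 114.  85.]
294 [446. 230. 270.] [457. 230. 269.] [442. 109.  85.]
298 [446. 228. 270.] [457. 229. 270.] [442. 104.  86.]
1698 [0.22989051 0.23554566 0.2530501  0.27320512]
[[213.79738452 117.91018949]
 [212.01237803 105.17282731]
 [216.15577829 138.32857439]]
```

View pics/s2.png

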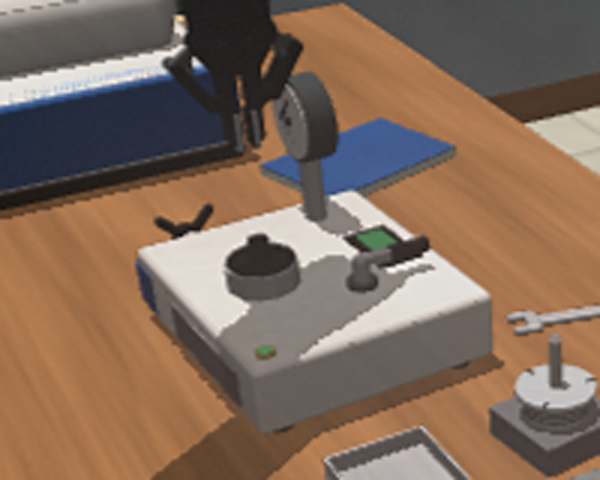

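The side view shows shut fingertips at about z=0.237, well above the plug, and the wrist depth says the same. So the reported TCP z reads about 37 mm below the real tips, while x and y agree. I'll allow for that and descend in stages, watching the force.

```bash
python3 -m creep '[{"tx":0,"ty":-0.001,"tz":0,"ax":0,"ay":0,"az":0,"hand":0.55},{"tx":0,"ty":-0.001,"tz":0,"ax":0,"ay":0,"az":0,"hand":0.55},{"tx":0,"ty":0,"tz":0.03,"ax":0,"ay":0,"az":0,"hand":0.55},{"tx":0,"ty":0,"tz":0.03,"ax":0,"ay":0,"az":0,"hand":0.55},{"tx":0,"ty":0,"tz":0.03,"ax":0,"ay":0,"az":0,"hand":0.55},{"tx":0,"ty":0,"tz":0.01,"ax":0,"ay":0,"az":0,"hand":0.55},{"tx":0,"ty":0,"tz":0,"ax":0,"ay":0,"az":0,"hand":0.55}]' 40 >/dev/null; python3 s.py
python3 - <<'E'
from h import *
from bench import grab_frame
f=grab_frame("side");Q=cloud(f);m=(np.hypot(Q[...,0]-.449,Q[...,1]-.2339)<.05)&(Q[...,2]>.1)
w=grab_frame("wrist");W=cloud(w);b=box(w,200,440,200,340)&(abs(W[...,1]-.244)<.004)&(W[...,2]<.2)&(abs(W[...,0]-.45)<.05)&(W[...,2]>.118)
print(b.sum(),np.percentile(W[b],[0,2,50,98],axis=0)*1000 if b.sum() else 0)
E
```

```text
t 4.62 tcp [447.1 233.   97.9] yawy -0.03 tilt [-0.05 -0.05] F [-0.2 -0.2 -0.7] Mz -0.00 w 0.550 gf 0.0 j [-0.9   0.21  0.41  1.85 -0.09  1.1  -0.46]
3528 [[402.38401797 240.00122634 118.02512768]
 [407.0243339  240.25779924 122.12892202]
 [448.18928666 243.83101421 173.81466869]
 [484.15817444 245.87812217 190.24734548]]
```

```bash
python3 -m creep '[{"tx":0,"ty":0.0015,"tz":0.007,"ax":0,"ay":0,"az":0,"hand":0.5},{"tx":0,"ty":0,"tz":0.006,"ax":0,"ay":0,"az":0,"hand":0.4},{"tx":0,"ty":0,"tz":0,"ax":0,"ay":0,"az":0,"hand":0},{"tx":0,"ty":0,"tz":0,"ax":0,"ay":0,"az":0,"hand":0},{"tx":0,"ty":0,"tz":0,"ax":0,"ay":0,"az":0,"hand":0},{"tx":0,"ty":0,"tz":0,"ax":0,"ay":0,"az":0,"hand":0}]' 40 >/dev/null; python3 s.py
```

```text
t 5.47 tcp [448.9 233.3  85.3] yawy -0.02 tilt [0. 0.] F [ 0.1  0.5 -0.4] Mz 0.01 w 0.243 gf 39.1 j [-0.9   0.23  0.41  1.86 -0.1   1.07 -0.45]
```

```bash
python3 -m creep '[{"tx":0,"ty":0,"tz":-0.02,"ax":0,"ay":0,"az":0,"hand":0},{"tx":0,"ty":0,"tz":-0.045,"ax":0,"ay":0,"az":0,"hand":0},{"tx":-0.0545,"ty":0.003,"tz":0,"ax":0,"ay":0,"az":0,"hand":0},{"tx":-0.0545,"ty":0.003,"tz":0,"ax":0,"ay":0,"az":0,"hand":0},{"tx":-0.0545,"ty":0.003,"tz":0,"ax":0,"ay":0,"az":0,"hand":0},{"tx":-0.0545,"ty":0.003,"tz":0,"ax":0,"ay":0,"az":0,"hand":0},{"tx":-0.0545,"ty":0,"tz":0,"ax":0,"ay":0,"az":0,"hand":0},{"tx":0,"ty":0,"tz":0,"ax":0,"ay":0,"az":0,"hand":0},{"tx":0,"ty":0,"tz":0,"ax":0,"ay":0,"az":0,"hand":0}]' >/dev/null; python3 s.py 460.7 -39 -8
```

```text
t 6.60 tcp [460.8 -38.8 150.2] yawy -0.04 tilt [-0.    0.03] F [ 0.2  0.  -1.5] Mz -0.06 w 0.240 gf 39.2 j [-0.61  0.06  0.65  1.89 -0.04  1.2   0.06]
d tool mm [-3.000e-01 -1.000e-01  1.582e+02]
```

```bash
python3 -m creep '[{"tx":0,"ty":0,"tz":0.05,"ax":0,"ay":0,"az":0,"hand":0},{"tx":0,"ty":0,"tz":0.05,"ax":0,"ay":0,"az":0,"hand":0},{"tx":0,"ty":0,"tz":0.04,"ax":0,"ay":0,"az":0,"hand":0},{"tx":0,"ty":0,"tz":0.015,"ax":0,"ay":0,"az":0,"hand":0},{"tx":0,"ty":0,"tz":0,"ax":0,"ay":0,"az":0,"hand":0}]' >/dev/null; python3 s.py;python3 -m creep '[{"tx":0,"ty":0,"tz":0.003,"ax":0,"ay":0,"az":0,"hand":0},{"tx":0,"ty":0,"tz":0,"ax":0,"ay":0,"az":0,"hand":0.45},{"tx":0,"ty":0,"tz":0,"ax":0,"ay":0,"az":0,"hand":0.45},{"tx":0,"ty":0,"tz":-0.03,"ax":0,"ay":0,"az":0,"hand":0.45},{"tx":0,"ty":0,"tz":-0.06,"ax":0,"ay":0,"az":0,"hand":0.45},{"tx":0,"ty":0,"tz":-0.06,"ax":0,"ay":0,"az":0,"hand":0.45},{"tx":0,"ty":0.05,"tz":0,"ax":0,"ay":0,"az":0,"hand":0.45},{"tx":0,"ty":0.05,"tz":0,"ax":0,"ay":0,"az":0,"hand":0.45},{"tx":0,"ty":0.045,"tz":0,"ax":0,"ay":0,"az":0,"hand":0.45},{"tx":0,"ty":0,"tz":0,"ax":0,"ay":0,"az":0,"hand":0.45}]' >/dev/null; python3 s.py 620.5 -46.9 140
python3 - <<'E'
from h import *
from bench import grab_frame
f=grab_frame("wrist");np.savez("w3.npz",**f);cv2.imwrite("pics/w3.png",f["frame"][:,:,::-1])
t=grab_frame("top");np.savez("top1.npz",**t);P=cloud(t)
m=box(t,265,315,228,272)&(P[...,2]>.025);print("plug in tray",m.sum(),np.median(P[m],axis=0),np.max(P[m][:,2]))
E
```

```text
t 7.22 tcp [460.5 -38.5  -5.1] yawy 0.06 tilt [-0.09 -0.02] F [-0.7 -0.  -0.6] Mz 0.08 w 0.242 gf 39.3 j [-0.53  0.3   0.63  2.06 -0.23  0.85  0.22]
t 8.47 tcp [607.6 -38.9 140.9] yawy 0.06 tilt [-0.06 -0.11] F [ 0.1 -0.3  1.4] Mz 0.03 w 0.454 gf 0.0 j [-0.49  0.44  0.69  1.53 -0.29  1.28  0.23]
d tool mm [-8.1 12.8  0.9]
plug in tray 251 [ 0.42568655 -0.03768772  0.60212079] 1.476505906185625
```

View pics/w3.png

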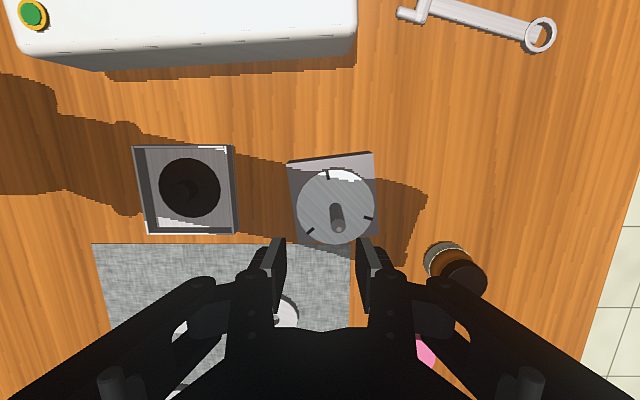

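The plug lies in the tray at (190,187). The piston plate is centred near (336,206), with marks at (327,174), (369,218) and (309,232).

Run:
```python
from h import *
f=dict(np.load("w3.npz"));P=cloud(f);Z=P[...,2]
near=np.hypot(P[...,0]-.621,P[...,1]+.047)<.06
m=near&(abs(Z-.06)<.006);r,p=rect(f,m,.06);print(r)
(c,rad)=cv2.minEnclosingCircle(p.astype(np.float32)*1000);print("plate",c,rad)
s=near&(Z>.1);print("spindle pts",s.sum(),np.median(P[s],0)*1000,P[s][:,2].max())
g=f["frame"].astype(int).max(2)
e=np.hypot(*(ray(f,np.stack(np.indices((640,400)),-1).reshape(-1,2),.06)[:,:2]-np.array(c)/1000).T).reshape(640,400).T
for u,v in((327,174),(369,218),(309,232)):
    k=box(f,u-8,u+9,v-8,v+9)&(e<.036)&(e>.024)&(g<70);vv,uu=np.nonzero(k)
    if len(uu): q=ray(f,[[uu.mean(),vv.mean()]],.06)[0,:2]*1000-c;print(k.sum(),uu.mean(),vv.mean(),q,np.hypot(*q),np.degrees(np.arctan2(q[1],q[0])))
```

```text
((622.6759033203125, -47.525306701660156), (75.17630767822266, 74.0320053100586), 88.71678924560547)
plate (622.4423828125, -47.254940032958984) 38.01044464111328
spindle pts 41352 [622.44339832 -28.34257476 253.10683051] 0.2764927527041365
17 327.2352941176471 175.7058823529412 [-7.95955706 30.91450449] 31.92273697868925 104.43835240651278
20 367.0 217.5 [ 30.89723561 -10.00422568] 32.47650996527417 -17.941450998051057
18 310.72222222222223 229.72222222222223 [-23.80952262 -22.70699065] 32.90137978541939 -136.35776735539028
```

```bash
python3 -m creep '[{"tx":-0.0082,"ty":0.0142,"tz":0,"ax":0,"ay":0,"az":0,"hand":0.45},{"tx":0,"ty":0,"tz":0.03,"ax":0,"ay":0,"az":0,"hand":0.45},{"tx":0,"ty":0,"tz":0.04,"ax":0,"ay":0,"az":0,"hand":0.45},{"tx":0,"ty":0,"tz":0.03,"ax":0,"ay":0,"az":0,"hand":0.45},{"tx":0,"ty":0,"tz":0.011,"ax":0,"ay":0,"az":0,"hand":0.45},{"tx":0,"ty":0,"tz":0,"ax":0,"ay":0,"az":0,"hand":0.45}]' 80 >/dev/null; python3 s.py 621.8 -47.1 30; python3 -m creep '[{"tx":0,"ty":0,"tz":0,"ax":0,"ay":0,"az":0,"hand":0},{"tx":0,"ty":0,"tz":0,"ax":0,"ay":0,"az":0,"hand":0},{"tx":0,"ty":0,"tz":0,"ax":0,"ay":0,"az":0,"hand":0},{"tx":0,"ty":0,"tz":0,"ax":0,"ay":0,"az":0,"hand":0},{"tx":0,"ty":0,"tz":0,"ax":0,"ay":0,"az":0,"hand":0}]' >/dev/null; python3 s.py
```

```text
t 9.32 tcp [619.6 -47.5  31.7] yawy -0.04 tilt [-0.01  0.02] F [-0.1 -0.2  0.3] Mz -0.07 w 0.450 gf 0.0 j [-0.43  0.57  0.64  1.61 -0.37  1.08  0.3 ]
d tool mm [0.4 2.2 1.7]
t 9.95 tcp [621.3 -47.7  32.8] yawy -0.02 tilt [0.16 0.  ] F [0.3 0.  7. ] Mz -0.00 w 0.119 gf 78.2 j [-0.43  0.57  0.64  1.61 -0.37  1.08  0.3 ]
```

```bash
python3 -m creep '[{"tx":0,"ty":0,"tz":-0.015,"ax":0,"ay":0,"az":0,"hand":0},{"tx":0,"ty":0,"tz":-0.025,"ax":0,"ay":0,"az":0,"hand":0},{"tx":0,"ty":0,"tz":-0.045,"ax":0,"ay":0,"az":0,"hand":0},{"tx":0,"ty":0,"tz":-0.045,"ax":0,"ay":0,"az":0,"hand":0},{"tx":0,"ty":0,"tz":0,"ax":0,"ay":0,"az":0,"hand":0}]' >/dev/null; python3 s.py; python3 -m creep '[{"tx":0.04,"ty":-0.0245,"tz":0,"ax":0,"ay":0,"az":0,"hand":0},{"tx":0.04,"ty":-0.0245,"tz":0,"ax":0,"ay":0,"az":0,"hand":0},{"tx":0.04,"ty":-0.0245,"tz":0,"ax":0,"ay":0,"az":0,"hand":0},{"tx":0.04,"ty":-0.0245,"tz":0,"ax":0,"ay":0,"az":0,"hand":0},{"tx":0.04,"ty":-0.0245,"tz":0,"ax":0,"ay":0,"az":0,"hand":0},{"tx":0.04,"ty":-0.0245,"tz":0,"ax":0,"ay":0,"az":0,"hand":0},{"tx":0.04,"ty":-0.0245,"tz":0,"ax":0,"ay":0,"az":0,"hand":0},{"tx":0,"ty":0,"tz":0,"ax":0,"ay":0,"az":-10,"hand":0},{"tx":0,"ty":0,"tz":0,"ax":0,"ay":0,"az":-10,"hand":0},{"tx":0,"ty":0,"tz":0,"ax":0,"ay":0,"az":0,"hand":0}]' >/dev/null; python3 s.py 449 233 150
python3 - <<'E'
from h import *
from bench import grab_frame
f=grab_frame("wrist");np.savez("w4.npz",**f);cv2.imwrite("pics/w4.png",f["frame"][:,:,::-1])
t=grab_frame("top");np.savez("top2.npz",**t);s=grab_frame("side");np.savez("side2.npz",**s)
cv2.imwrite("pics/s4.png",np.hstack([cv2.resize(x["frame"][a:b,c:d,::-1],(400,400)) for x,a,b,c,d in((s,60,200,150,290),(t,190,310,130,250))]))
E
```

```text
t 10.57 tcp [622.  -48.4 165.8] yawy -0.05 tilt [ 0.39 -0.01] F [ 0.3  0.2 -5.1] Mz -0.03 w 0.115 gf 78.6 j [-0.47  0.45  0.69  1.46 -0.29  1.33  0.24]
t 11.82 tcp [447.7 232.  160.2] yawy 19.92 tilt [-0.11 -0.08] F [-0.5  1.5 -3.8] Mz 0.00 w 0.115 gf 78.9 j [-1.02  0.15  0.54  1.77 -0.08  1.24 -0.11]
d tool mm [ 0.5  1.6 10.2]
```

View pics/w4.png

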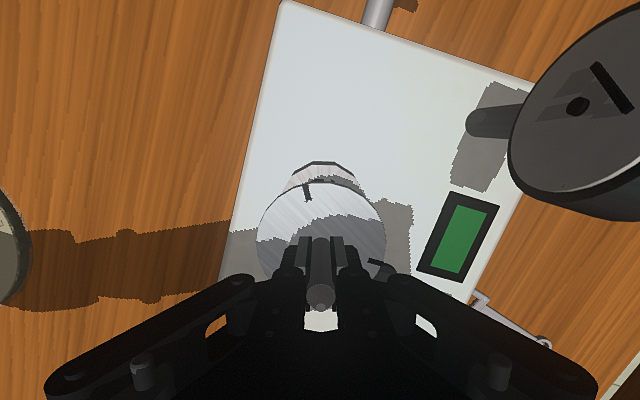

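View pics/s4.png

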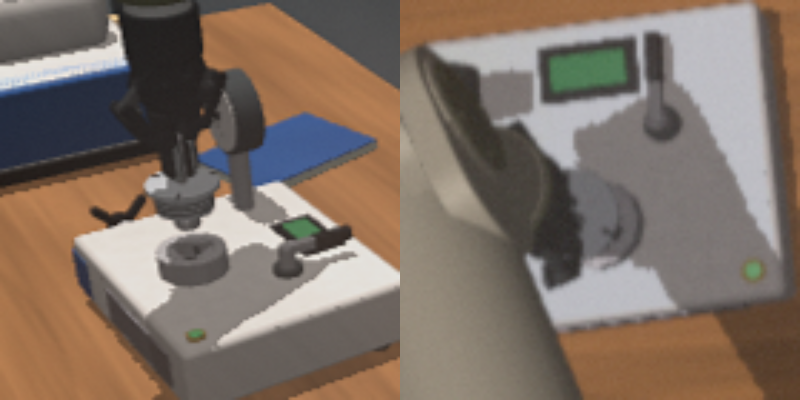

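The wrist view has the plate over the collar with marks at (307,192) and (378,262), and the side view shows the piston upright above the open port. I'll measure the plate relative to the collar within single views.

```bash
cat > fit.py <<'E'
from h import *
from scipy.optimize import least_squares
def circ(p,r,c0):
    s=least_squares(lambda c:np.hypot(*(p-c).T)-r,c0,loss="soft_l1",f_scale=.001);return s.x,np.sqrt(np.mean(s.fun**2))
def rim(f,z,r,c0,tol=.005,ztol=.004):
    "edge pixels of the depth layer z, cast on plane z, near radius r about c0"
    P=cloud(f);m=((abs(P[...,2]-z)<ztol)&(np.hypot(P[...,0]-c0[0],P[...,1]-c0[1])<r+.012)).astype(np.uint8)
    c=np.concatenate([k[:,0] for k in cv2.findContours(m,0,1)[0] if len(k)>8]);p=ray(f,c,z)[:,:2]
    for t in(.008,tol,.003):
        k=abs(np.hypot(*(p-c0).T)-r)<t;q=p[k]
        if k.sum()<8:break
        c0,e=circ(q,r,c0)
    return np.round(c0*1000,1),round(e*1000,2),k.sum()
E
cat > b.py <<'E'
from fit import *
for n in("side2","w4","top2"):
    f=dict(np.load(n+".npz"))
    for nm,z,r in(("collar",.110,.036),("plate",.187,.038)):
        try:print(n,nm,rim(f,z,r,np.array([.4485,.2328])))
        except Exception as e:print(n,nm,"x",e)
f=dict(np.load("w4.npz"))
g=f["frame"].astype(int).max(2)
for u,v in((307,192),(378,262)):
    k=box(f,u-8,u+9,v-8,v+9)&(g<70);vv,uu=np.nonzero(k);q=ray(f,[[uu.mean(),vv.mean()]],.187)[0,:2];print(uu.mean(),vv.mean(),q)
P=cloud(f);print(np.median(P[200:225,300:340,2]))
E
python3 b.py
```

```text
side2 collar (array([444.5, 229.8]), np.float64(1.58), np.int64(47))
side2 plate (array([444.2, 227.7]), np.float64(1.53), np.int64(34))
w4 collar (array([448.7, 233.7]), np.float64(0.69), np.int64(114))
w4 plate (array([448.2, 231.9]), np.float64(0.73), np.int64(259))
top2 collar (array([449. , 234.8]), np.float64(1.37), np.int64(40))
top2 plate (array([448.4, 234.3]), np.float64(1.33), np.int64(45))
305.93975903614455 191.20481927710844 [0.42952419 0.26009447]
379.05128205128204 264.03418803418805 [0.48431555 0.23324339]
0.1865635248245014
```

```bash
python3 -m creep '[{"tx":0.0014,"ty":0.001,"tz":0,"ax":0,"ay":0,"az":0,"hand":0},{"tx":0,"ty":0,"tz":0.015,"ax":0,"ay":0,"az":0,"hand":0},{"tx":0,"ty":0,"tz":0.009,"ax":0,"ay":0,"az":0,"hand":0},{"tx":0,"ty":0,"tz":0,"ax":0,"ay":0,"az":0,"hand":0}]' >/dev/null; python3 s.py; for i in 1; do python3 -m creep '[{"tx":0,"ty":0,"tz":0.003,"ax":0,"ay":0,"az":0,"hand":0},{"tx":0,"ty":0,"tz":0.003,"ax":0,"ay":0,"az":0,"hand":0},{"tx":0,"ty":0,"tz":0,"ax":0,"ay":0,"az":0,"hand":0}]' >/dev/null; python3 s.py; done
```

```text
t 12.47 tcp [448.2 233.7 135.8] yawy 19.96 tilt [-0.12 -0.1 ] F [ 0.9 -0.9 -3.4] Mz -0.05 w 0.117 gf 78.9 j [-1.02  0.18  0.54  1.8  -0.1   1.19 -0.1 ]
t 12.85 tcp [449.  234.2 131.1] yawy 19.98 tilt [-0.01 -0.01] F [ 0.6  0.  -4.5] Mz -0.00 w 0.117 gf 78.9 j [-1.02  0.19  0.54  1.81 -0.1   1.17 -0.1 ]
```

```bash
python3 -m creep '[{"tx":0,"ty":0,"tz":0.003,"ax":0,"ay":0,"az":0,"hand":0},{"tx":0,"ty":0,"tz":0,"ax":0,"ay":0,"az":0,"hand":0}]' >/dev/null; python3 s.py; python3 -m creep '[{"tx":0,"ty":0,"tz":0.002,"ax":0,"ay":0,"az":0,"hand":0},{"tx":0,"ty":0,"tz":0.002,"ax":0,"ay":0,"az":0,"hand":0},{"tx":0,"ty":0,"tz":0,"ax":0,"ay":0,"az":0,"hand":0}]' >/dev/null; python3 s.py
```

```text
t 13.10 tcp [448.9 234.1 128. ] yawy 19.98 tilt [-0.02 -0.01] F [-1.3 -0.1 -4.1] Mz 0.03 w 0.114 gf 78.9 j [-1.02  0.19  0.54  1.81 -0.1   1.17 -0.1 ]
t 13.47 tcp [448.9 234.1 124. ] yawy 19.98 tilt [-0.02 -0.01] F [ 0.5 -0.6 -3.7] Mz 0.02 w 0.118 gf 78.9 j [-1.02  0.19  0.54  1.82 -0.11  1.16 -0.1 ]
```

```bash
for k in 1; do python3 -m creep '[{"tx":0,"ty":0,"tz":0.002,"ax":0,"ay":0,"az":0,"hand":0},{"tx":0,"ty":0,"tz":0,"ax":0,"ay":0,"az":0,"hand":0}]' >/dev/null; python3 s.py; done;  python3 -m creep '[{"tx":0,"ty":0,"tz":0.001,"ax":0,"ay":0,"az":0,"hand":0},{"tx":0,"ty":0,"tz":0,"ax":0,"ay":0,"az":0,"hand":0}]' >/dev/null; python3 s.py; python3 -m creep '[{"tx":0,"ty":0,"tz":0.0015,"ax":0,"ay":0,"az":0,"hand":0},{"tx":0,"ty":0,"tz":0,"ax":0,"ay":0,"az":0,"hand":0}]' >/dev/null; python3 s.py
```

```text
t 13.72 tcp [449.  234.1 122. ] yawy 19.98 tilt [-0.02 -0.01] F [-0.1  0.3 -3.9] Mz -0.00 w 0.116 gf 78.9 j [-1.02  0.19  0.54  1.82 -0.11  1.15 -0.1 ]
t 13.97 tcp [449.  234.2 121.1] yawy 19.98 tilt [-0.01 -0.01] F [-0.1  0.7 -3.8] Mz -0.02 w 0.116 gf 78.9 j [-1.01  0.2   0.54  1.82 -0.11  1.15 -0.09]
t 14.22 tcp [449.  234.2 119.5] yawy 19.98 tilt [-0.02 -0.01] F [ 0.2 -0.  -4.7] Mz 0.01 w 0.114 gf 78.9 j [-1.01  0.2   0.54  1.83 -0.11  1.15 -0.09]
```

The lugs are through the lip with no contact force. I'll continue to the shoulder.

```bash
python3 -m creep '[{"tx":0,"ty":0,"tz":0.0025,"ax":0,"ay":0,"az":0,"hand":0},{"tx":0,"ty":0,"tz":0.0025,"ax":0,"ay":0,"az":0,"hand":0},{"tx":0,"ty":0,"tz":0,"ax":0,"ay":0,"az":0,"hand":0}]' >/dev/null; python3 s.py; python3 -m creep '[{"tx":0,"ty":0,"tz":0.001,"ax":0,"ay":0,"az":0,"hand":0},{"tx":0,"ty":0,"tz":0,"ax":0,"ay":0,"az":0,"hand":0}]' >/dev/null; python3 s.py; python3 -m creep '[{"tx":0,"ty":0,"tz":0.001,"ax":0,"ay":0,"az":0,"hand":0},{"tx":0,"ty":0,"tz":0,"ax":0,"ay":0,"az":0,"hand":0}]' >/dev/null; python3 s.py
```

```text
t 14.60 tcp [448.9 234.1 114.4] yawy 19.98 tilt [-0.03 -0.02] F [ 0.2  0.4 -4.6] Mz -0.01 w 0.116 gf 78.9 j [-1.01  0.2   0.53  1.83 -0.11  1.14 -0.09]
t 14.85 tcp [449.1 234.2 113.6] yawy 19.98 tilt [-0.01 -0.  ] F [-0.6  0.3 -3.4] Mz 0.04 w 0.115 gf 78.9 j [-1.01  0.2   0.53  1.83 -0.11  1.14 -0.09]
t 15.10 tcp [449.2 234.3 112.8] yawy 19.98 tilt [0.01 0.01] F [ 0.1  0.6 -3.3] Mz 0.01 w 0.114 gf 79.3 j [-1.01  0.2   0.53  1.83 -0.11  1.13 -0.09]
```

```bash
python3 -m creep '[{"tx":0,"ty":0,"tz":0.0007,"ax":0,"ay":0,"az":0,"hand":0},{"tx":0,"ty":0,"tz":0,"ax":0,"ay":0,"az":6,"hand":0},{"tx":0,"ty":0,"tz":0,"ax":0,"ay":0,"az":6,"hand":0},{"tx":0,"ty":0,"tz":0,"ax":0,"ay":0,"az":0,"hand":0}]' >/dev/null; python3 s.py; python3 -m creep '[{"tx":0,"ty":0,"tz":0,"ax":0,"ay":0,"az":6,"hand":0},{"tx":0,"ty":0,"tz":0,"ax":0,"ay":0,"az":6,"hand":0},{"tx":0,"ty":0,"tz":0,"ax":0,"ay":0,"az":6,"hand":0},{"tx":0,"ty":0,"tz":0,"ax":0,"ay":0,"az":6,"hand":0},{"tx":0,"ty":0,"tz":0,"ax":0,"ay":0,"az":0,"hand":0}]' >/dev/null; python3 s.py;  python3 -m creep '[{"tx":0,"ty":0,"tz":0,"ax":0,"ay":0,"az":3,"hand":0},{"tx":0,"ty":0,"tz":0,"ax":0,"ay":0,"az":3,"hand":0},{"tx":0,"ty":0,"tz":0,"ax":0,"ay":0,"az":0,"hand":0}]' >/dev/null; python3 s.py
```

```text
t 15.60 tcp [449.6 234.2 112.7] yawy 7.99 tilt [0.06 0.03] F [-1.3 -2.1  5.8] Mz -0.07 w 0.114 gf 79.9 j [-1.03  0.21  0.56  1.83 -0.12  1.13 -0.29]
t 16.23 tcp [449.7 234.7 112.7] yawy -15.91 tilt [0.07 0.06] F [-0.5 -0.2  5.2] Mz -0.04 w 0.116 gf 79.8 j [-1.08  0.21  0.61  1.84 -0.13  1.13 -0.7 ]
t 16.60 tcp [449.6 234.9 112.7] yawy -21.84 tilt [0.06 0.08] F [-1.2 -0.2  5.4] Mz 0.02 w 0.122 gf 79.9 j [-1.09  0.21  0.63  1.84 -0.14  1.13 -0.8 ]
```

```bash
python3 -m creep '[{"tx":0,"ty":0,"tz":0,"ax":0,"ay":0,"az":2,"hand":0},{"tx":0,"ty":0,"tz":0,"ax":0,"ay":0,"az":1.5,"hand":0},{"tx":0,"ty":0,"tz":0,"ax":0,"ay":0,"az":0,"hand":0}]' >/dev/null; python3 s.py; python3 -m creep '[{"tx":0,"ty":0,"tz":0,"ax":0,"ay":0,"az":1.5,"hand":0},{"tx":0,"ty":0,"tz":0,"ax":0,"ay":0,"az":0,"hand":0}]' >/dev/null; python3 s.py;  python3 -m creep '[{"tx":0,"ty":0,"tz":0,"ax":0,"ay":0,"az":1.5,"hand":0},{"tx":0,"ty":0,"tz":0,"ax":0,"ay":0,"az":0,"hand":0}]' >/dev/null; python3 s.py
```

```text
t 16.98 tcp [449.1 235.1 112.7] yawy -25.28 tilt [0.02 0.08] F [-2.7 -0.1  6.1] Mz 0.10 w 0.117 gf 80.0 j [-1.1   0.21  0.63  1.84 -0.14  1.13 -0.86]
t 17.23 tcp [449.1 235.1 112.7] yawy -26.77 tilt [0.02 0.07] F [-3.3 -0.3  7.3] Mz 0.29 w 0.118 gf 80.0 j [-1.1   0.21  0.64  1.84 -0.14  1.13 -0.88]
t 17.48 tcp [449.  235.1 112.7] yawy -28.26 tilt [0.01 0.07] F [-3.7  0.4  7.3] Mz 0.39 w 0.120 gf 80.1 j [-1.1   0.21  0.64  1.84 -0.14  1.13 -0.91]
```

```bash
python3 -m creep '[{"tx":0,"ty":0,"tz":0,"ax":0,"ay":0,"az":0,"hand":0.35},{"tx":0,"ty":0,"tz":0,"ax":0,"ay":0,"az":0,"hand":0.35},{"tx":0,"ty":0,"tz":-0.03,"ax":0,"ay":0,"az":0,"hand":0.35},{"tx":0,"ty":0,"tz":-0.04,"ax":0,"ay":0,"az":0,"hand":0.35},{"tx":0,"ty":0,"tz":-0.04,"ax":0,"ay":0,"az":0,"hand":0.35},{"tx":0,"ty":0,"tz":0,"ax":0,"ay":0,"az":-9.4,"hand":0.35},{"tx":0,"ty":0,"tz":0,"ax":0,"ay":0,"az":-9.4,"hand":0.35},{"tx":0,"ty":0,"tz":0,"ax":0,"ay":0,"az":-9.4,"hand":0.35},{"tx":0,"ty":0,"tz":0,"ax":0,"ay":0,"az":0,"hand":0.35}]' >/dev/null; python3 s.py 549.6 -208.8 180
python3 - <<'E'
from h import *
from bench import grab_frame
f=grab_frame("wrist");np.savez("w5.npz",**f);cv2.imwrite("pics/w5.png",f["frame"][:,:,::-1])
from fit import rim
t=grab_frame("top");np.savez("top3.npz",**t)
for n,q in(("wrist",f),("top",t)): print(n,rim(q,.1395,.038,np.array([.449,.2335])))
E
```

```text
t 18.60 tcp [449.1 234.1 221.9] yawy -0.35 tilt [-0. -0.] F [-0.  -0.3  0.1] Mz -0.03 w 0.351 gf 0.0 j [-1.1   0.12  0.62  1.67 -0.07  1.37 -0.48]
d tool mm [-442.3  103.1   41.9]
wrist (array([449.7, 234.9]), np.float64(0.87), np.int64(219))
top (array([449.8, 235.9]), np.float64(1.47), np.int64(59))
```

View pics/w5.png

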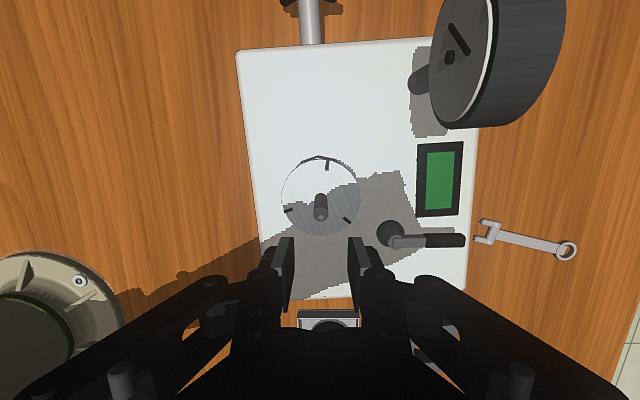

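Run:
```python
from h import *
f=dict(np.load("w5.npz"));g=f["frame"].astype(int).max(2);c=np.array([449.7,234.9])
for u,v,T in((327,165,80),(289,210,60),(347,219,50)):
    k=box(f,u-7,u+8,v-6,v+7)&(g<T);e=np.nonzero(k);q=ray(f,np.c_[e[1],e[0]],.1395)[:,:2]*1000-c;r=np.hypot(*q.T);q=q[(r>26)&(r<36)];a=np.degrees(np.arctan2(q[:,1],q[:,0]));print(len(q),np.median(a),np.median(a)%120)
t=dict(np.load("top3.npz"));P=cloud(t)
from fit import rim
for n,c,r in(("66",(.5496,-.2088),.033),("56",(.4242,-.2053),.028),("46",(.4102,-.3508),.023),("36",(.5624,-.3183),.018)):
    try:print(n,rim(t,.012,r,np.array(c),ztol=.006))
    except Exception as e:print(n,e)
m=(P[...,2]>.006)&(P[...,2]<.02)&(P[...,0]>.35)&(P[...,0]<.65)&(P[...,1]<-.12)&(P[...,1]>-.45)
for s,c in zip(*[x[1:] for x in cv2.connectedComponentsWithStats(m.astype(np.uint8))[2:]]): print(s,np.round(ray(t,[c],.012)[0]*1000))
```

```text
22 79.48936724254656 79.48936724254656
17 -159.69046614035955 80.30953385964045
17 -40.86824140417602 79.13175859582398
66 (array([ 546.9, -210.3]), np.float64(1.68), np.int64(64))
56 (array([ 424.9, -204.7]), np.float64(1.66), np.int64(50))
46 (array([ 408.5, -349.9]), np.float64(1.67), np.int64(43))
36 (array([ 564.8, -321.9]), np.float64(1.54), np.int64(36))
[403 179   1   1   1] [ 647. -407.   12.]
[410 179   1   1   1] [ 646. -428.   12.]
[413 178   1   1   1] [ 648. -438.   12.]
[373 181   1   1   1] [ 648. -314.   12.]
[375 181   1   1   1] [ 648. -320.   12.]
[377 181   1   1   1] [ 647. -326.   12.]
[389 181   1   1   1] [ 644. -363.   12.]
[392 181   1   1   1] [ 644. -372.   12.]
[396 180   1   1   1] [ 646. -385.   12.]
[399 180   1   1   1] [ 645. -394.   12.]
[401 181   2   2   2] [ 640. -401.   12.]
[414 180   2   6   6] [ 634. -440.   12.]
[361 182   1   1   1] [ 648. -277.   12.]
[366 182   3   2   3] [ 644. -295.   12.]
[372 183   1   1   1] [ 642. -310.   12.]
[374 183   1   1   1] [ 641. -316.   12.]
[381 182   1   1   1] [ 643. -338.   12.]
[386 182   1   1   1] 
[... 23049 characters left out ...]
  1   1] [ 358. -319.   12.]
[388 276   1   1   1] [ 357. -330.   12.]
[402 277   1   1   1] [ 351. -371.   12.]
[404 276   1   1   1] [ 354. -378.   12.]
[417 276   1   1   1] [ 351. -416.   12.]
[319 278   2   2   2] [ 365. -128.   12.]
[323 279   1   1   1] [ 362. -138.   12.]
[337 278   1   1   1] [ 362. -179.   12.]
[341 278   1   1   1] [ 361. -191.   12.]
[378 278   1   2   2] [ 352. -300.   12.]
[343 280   1   1   1] [ 355. -197.   12.]
[348 281   1   1   1] [ 351. -211.   12.]
[351 281   1   1   1] [ 351. -220.   12.]
[366 280   1   1   1] [ 350. -264.   12.]
[326 283   1   1   1] [ 350. -146.   12.]
[328 282   1   1   1] [ 353. -152.   12.]
[334 282   1   1   1] [ 351. -170.   12.]
```

Lug angle comes out near -40.4°, against a nominal -41.6° (one to two degrees of measuring noise). The turning moment also rose at the end of the turn, so the unit is at its stop. Next I'll go above the w66 for a close look.

```bash
python3 -m creep '[{"tx":-0.0555,"ty":0.0124,"tz":0,"ax":0,"ay":0,"az":0,"hand":1},{"tx":-0.0555,"ty":0.0124,"tz":0,"ax":0,"ay":0,"az":0,"hand":1},{"tx":-0.0555,"ty":0.0124,"tz":0,"ax":0,"ay":0,"az":0,"hand":1},{"tx":-0.0555,"ty":0.0124,"tz":0,"ax":0,"ay":0,"az":0,"hand":1},{"tx":-0.0555,"ty":0.0124,"tz":0,"ax":0,"ay":0,"az":0,"hand":1},{"tx":-0.0555,"ty":0.0124,"tz":0.02,"ax":0,"ay":0,"az":0,"hand":1},{"tx":-0.0555,"ty":0.0124,"tz":0.02,"ax":0,"ay":0,"az":0,"hand":1},{"tx":-0.0555,"ty":0.0124,"tz":0.02,"ax":0,"ay":0,"az":0,"hand":1},{"tx":0,"ty":0,"tz":0.02,"ax":0,"ay":0,"az":0,"hand":1},{"tx":0,"ty":0,"tz":0,"ax":0,"ay":0,"az":0,"hand":1}]' >/dev/null
cat > look.py <<'E'
import sys
from fit import *
from bench import ctrl,grab_frame
from scipy.spatial import cKDTree
d,x,y=map(float,sys.argv[1:4]); f=grab_frame("wrist");np.savez("w_last.npz",**f)
g=f["frame"].astype(int);P=cloud(f);m=(P[...,2]>.006)&(P[...,2]<.022)&(np.hypot(P[...,0]-x/1000,P[...,1]-y/1000)<.08)
m=cv2.morphologyEx(m.astype(np.uint8),cv2.MORPH_OPEN,np.ones((3,3)))
n,l,s,c=cv2.connectedComponentsWithStats(m)
for i in range(1,n):
    if s[i,4]>100:
        k=np.concatenate([q[:,0] for q in cv2.findContours((l==i).astype(np.uint8),0,1)[0]]);p=ray(f,k,.0125)[:,:2]*1000
        (cx,cy),r=cv2.minEnclosingCircle(p.astype(np.float32));print("blob px",np.round(c[i]),"centre",round(cx,1),round(cy,1),"dia",round(2*r,1),"z",round(float(np.median(P[...,2][l==i])),4),"rgb",g[l==i].mean(0).round())
E
python3 look.py 66 548 -210; python3 s.py 548 -210 140
python3 - <<'E'
from h import *
f=dict(np.load("w5.npz"));P=cloud(f);m=(abs(P[...,2]-.085)<.005)
vv,uu=np.nonzero(m);rows={}
p=[]
for v in range(60,230,3):
    u=uu[(vv==v)&(uu<330)]
    if len(u): p.append(ray(f,[[u.min(),v]],.085)[0,:2])
p=np.array(p);l=cv2.fitLine(p.astype(np.float32),cv2.DIST_HUBER,0,.01,.01).ravel();print("edge angle (90+yaw)",np.degrees(np.arctan2(l[1],l[0]))%180)
E
```

```text
blob px [322. 188.] centre 546.3 -211.2 dia 65.2 z 0.0116 rgb [120. 118. 118.]
t 20.00 tcp [ 545.5 -209.8  141.6] yawy -0.40 tilt [-0.09  0.02] F [-0.1  0.2  0.6] Mz -0.05 w 1.000 gf 0.0 j [-0.35  0.44  0.89  1.6  -0.35  1.27  0.59]
d tool mm [-0.2  2.5  1.6]
edge angle (90+yaw) 93.397865
```

Tester yaw is confirmed at 3.4°. The lugs measured about 1° short of nominal, and the stacked weights will later cover the spindle, so I'll go back now and firm it up against the stop.

```bash
python3 -m creep '[{"tx":0,"ty":0,"tz":-0.04,"ax":0,"ay":0,"az":0,"hand":1},{"tx":0.0555,"ty":-0.012,"tz":-0.04,"ax":0,"ay":0,"az":0,"hand":0.4},{"tx":0.0555,"ty":-0.012,"tz":0,"ax":0,"ay":0,"az":0,"hand":0.4},{"tx":0.0555,"ty":-0.012,"tz":0,"ax":0,"ay":0,"az":0,"hand":0.4},{"tx":0.0555,"ty":-0.012,"tz":0,"ax":0,"ay":0,"az":0,"hand":0.4},{"tx":0.0555,"ty":-0.012,"tz":0,"ax":0,"ay":0,"az":0,"hand":0.4},{"tx":0.0555,"ty":-0.012,"tz":0,"ax":0,"ay":0,"az":0,"hand":0.4},{"tx":0.0555,"ty":-0.012,"tz":0,"ax":0,"ay":0,"az":0,"hand":0.4},{"tx":0.0555,"ty":-0.012,"tz":0,"ax":0,"ay":0,"az":0,"hand":0.4},{"tx":0,"ty":0,"tz":0,"ax":0,"ay":0,"az":0,"hand":0.4}]' 110 >/dev/null; python3 s.py 449.3 234.6 118
```

```text
t 21.25 tcp [450.9 235.3 218.8] yawy 0.27 tilt [0.01 0.11] F [-0.1 -0.1 -0.2] Mz 0.05 w 0.399 gf 0.0 j [-1.17  0.13  0.7   1.68 -0.09  1.36 -0.45]
d tool mm [ -0.9  -1.7 100.8]
```

```bash
python3 -m creep '[{"tx":-0.0009,"ty":-0.0017,"tz":0.03,"ax":0,"ay":0,"az":0,"hand":0.4},{"tx":0,"ty":0,"tz":0.04,"ax":0,"ay":0,"az":0,"hand":0.4},{"tx":0,"ty":0,"tz":0.03,"ax":0,"ay":0,"az":0,"hand":0.4},{"tx":0,"ty":0,"tz":0,"ax":0,"ay":0,"az":0,"hand":0},{"tx":0,"ty":0,"tz":0,"ax":0,"ay":0,"az":0,"hand":0},{"tx":0,"ty":0,"tz":0,"ax":0,"ay":0,"az":0,"hand":0},{"tx":0,"ty":0,"tz":0,"ax":0,"ay":0,"az":0,"hand":0}]' 110 >/dev/null; python3 s.py; python3 -m creep '[{"tx":0,"ty":0,"tz":0,"ax":0,"ay":0,"az":1,"hand":0},{"tx":0,"ty":0,"tz":0,"ax":0,"ay":0,"az":0,"hand":0}]' >/dev/null; python3 s.py;  python3 -m creep '[{"tx":0,"ty":0,"tz":0,"ax":0,"ay":0,"az":1,"hand":0},{"tx":0,"ty":0,"tz":0,"ax":0,"ay":0,"az":0,"hand":0}]' >/dev/null; python3 s.py;  python3 -m creep '[{"tx":0,"ty":0,"tz":0,"ax":0,"ay":0,"az":1,"hand":0},{"tx":0,"ty":0,"tz":0,"ax":0,"ay":0,"az":0,"hand":0}]' >/dev/null; python3 s.py; python3 -m creep '[{"tx":0,"ty":0,"tz":0,"ax":0,"ay":0,"az":1.5,"hand":0},{"tx":0,"ty":0,"tz":0,"ax":0,"ay":0,"az":1.5,"hand":0},{"tx":0,"ty":0,"tz":0,"ax":0,"ay":0,"az":0,"hand":0}]' >/dev/null; python3 s.py
```

```text
t 22.12 tcp [450.5 227.6 118.7] yawy -0.30 tilt [-0.13 -0.01] F [-6.  -1.4 -3.5] Mz 0.09 w 0.111 gf 107.1 j [-1.14  0.21  0.7   1.83 -0.15  1.15 -0.4 ]
t 22.38 tcp [450.2 227.7 118.7] yawy -1.31 tilt [-0.16 -0.01] F [-6.3 -0.8 -3.5] Mz 0.18 w 0.110 gf 107.2 j [-1.14  0.21  0.7   1.83 -0.15  1.15 -0.41]
t 22.62 tcp [450.1 227.6 118.6] yawy -2.29 tilt [-0.18 -0.02] F [-8.2 -1.6 -2.3] Mz 0.16 w 0.111 gf 107.5 j [-1.14  0.21  0.7   1.83 -0.15  1.15 -0.43]
t 22.88 tcp [450.  227.6 118.6] yawy -3.28 tilt [-0.19 -0.02] F [-7.5 -1.8 -1.9] Mz 0.33 w 0.107 gf 107.6 j [-1.14  0.21  0.7   1.83 -0.15  1.15 -0.45]
t 23.25 tcp [449.6 227.5 118.6] yawy -6.27 tilt [-0.24 -0.04] F [-9.7 -2.4 -0.7] Mz 0.49 w 0.113 gf 107.9 j [-1.15  0.21  0.71  1.83 -0.15  1.15 -0.5 ]
```

The moment rises at once with very little turn, so it was already at the stop. Releasing, re-measuring, then going to the w66.

```bash
python3 -m creep '[{"tx":0,"ty":0,"tz":0,"ax":0,"ay":0,"az":0,"hand":0.4},{"tx":0,"ty":0,"tz":0,"ax":0,"ay":0,"az":0,"hand":0.4},{"tx":0,"ty":0,"tz":-0.03,"ax":0,"ay":0,"az":0,"hand":0.4},{"tx":0,"ty":0,"tz":-0.04,"ax":0,"ay":0,"az":0,"hand":0.4},{"tx":0,"ty":0,"tz":-0.03,"ax":0,"ay":0,"az":-6.3,"hand":0.4},{"tx":0,"ty":0,"tz":0,"ax":0,"ay":0,"az":0,"hand":0.4}]' 60 >/dev/null; python3 s.py 546 -211 140;python3 - <<'E'
from fit import *
from bench import grab_frame
f=grab_frame("wrist");np.savez("w6.npz",**f);c,e,n=rim(f,.1395,.038,np.array([.449,.2335]));print(c,e,n)
g=f["frame"].astype(int).max(2);v,u=np.indices(g.shape);Q=ray(f,np.c_[u.ravel(),v.ravel()],.1395)[:,:2].reshape(400,640,2)*1000-c
r=np.hypot(Q[...,0],Q[...,1]);a=np.degrees(np.arctan2(Q[...,1],Q[...,0]))
k=cv2.GaussianBlur(g.astype(np.float32),(0,0),6)-g
for t in(79,-41,-161):
    m=(r>26)&(r<35)&(abs((a-t+180)%360-180)<10)&(k>25);print(t,m.sum(),np.average(a[m],weights=k[m]) if m.any() else 0)
s=proj(f,[np.r_[c/1000,.1955]]);print("spindle tip px expected",s)
E
```

```text
t 24.00 tcp [453.9 228.4 221.4] yawy -0.01 tilt [0.3  0.24] F [0.2 0.  0.3] Mz 0.02 w 0.402 gf 0.0 j [-1.17  0.12  0.71  1.68 -0.08  1.36 -0.45]
d tool mm [-439.8   91.7   80.1]
[450.6 233.7] 0.89 221
79 25 83.52463539566708
-41 21 -37.48332229658906
-161 40 -156.67887239007254
spindle tip px expected [[315.00412295 211.16094398]]
```

```bash
cat > marks.py <<'E'
import sys
from fit import *
def marks(f,guess,z=.1395,c0=(.449,.2335)):
    c,e,n=rim(f,z,.038,np.array(c0))
    g=f["frame"].astype(int).max(2);v,u=np.indices(g.shape);Q=ray(f,np.c_[u.ravel(),v.ravel()],z)[:,:2].reshape(400,640,2)*1000-c
    r=np.hypot(Q[...,0],Q[...,1]);a=np.degrees(np.arctan2(Q[...,1],Q[...,0]));k=cv2.GaussianBlur(g.astype(np.float32),(0,0),6)-g;out=[]
    for t in(guess,guess+120,guess-120):
        da=(a-t+180)%360-180;m=(r>26)&(r<35)&(abs(da)<12)&(k>20);out.append(guess+np.average(da[m],weights=k[m]))
    return np.round(c,1),np.round(out,1),round(np.mean(out),1)
if __name__=="__main__":
    if len(sys.argv)>2:
        from bench import grab_frame
        f=grab_frame("wrist");np.savez(sys.argv[1]+".npz",**f)
    print(sys.argv[1],marks(dict(np.load(sys.argv[1]+".npz")),-40))
E
python3 marks.py w5; python3 marks.py w6
```

```text
w5 (array([449.7, 234.9]), array([-41. , -41.1, -42.7]), np.float64(-41.6))
w6 (array([450.6, 233.7]), array([-37.5, -36.5, -35.9]), np.float64(-36.6))
```

Before the re-grip it stood at -41.6°, exactly locked. The off-centre grip (TCP y 7 mm short) sprang it back to -36.6° on release. I'll centre properly, turn to the stop, take out the twist, then release.

```bash
python3 -m creep '[{"tx":0.006,"ty":-0.0044,"tz":0,"ax":0,"ay":0,"az":0,"hand":0.4},{"tx":0,"ty":0,"tz":0,"ax":0,"ay":0,"az":0,"hand":0.4},{"tx":0,"ty":0,"tz":0.03,"ax":0,"ay":0,"az":0,"hand":0.4},{"tx":0,"ty":0,"tz":0.04,"ax":0,"ay":0,"az":0,"hand":0.4},{"tx":0,"ty":0,"tz":0.03,"ax":0,"ay":0,"az":0,"hand":0.4},{"tx":0,"ty":0,"tz":0.0,"ax":0,"ay":0,"az":0,"hand":0.4}]' 60 >/dev/null; python3 s.py 449.5 234.5 120
```

```text
t 24.80 tcp [445.5 232.7 115.7] yawy -0.04 tilt [-0.23 -0.22] F [-0.3 -1.   1. ] Mz 0.03 w 0.401 gf 0.0 j [-1.15  0.21  0.7   1.84 -0.15  1.15 -0.41]
d tool mm [ 1.8  4.  -4.3]
```

```bash
python3 -m creep '[{"tx":0.0018,"ty":0.004,"tz":0,"ax":0,"ay":0,"az":0,"hand":0.3},{"tx":0,"ty":0,"tz":0,"ax":0,"ay":0,"az":0,"hand":0.3},{"tx":0,"ty":0,"tz":0,"ax":0,"ay":0,"az":0,"hand":0.3}]' 60 >/dev/null; python3 s.py 449.5 234.5 116;  python3 -m creep '[{"tx":0,"ty":0,"tz":0,"ax":0,"ay":0,"az":0,"hand":0},{"tx":0,"ty":0,"tz":0,"ax":0,"ay":0,"az":0,"hand":0},{"tx":0,"ty":0,"tz":0,"ax":0,"ay":0,"az":0,"hand":0},{"tx":0,"ty":0,"tz":0,"ax":0,"ay":0,"az":0,"hand":0}]' 80 >/dev/null; python3 s.py
```

```text
t 25.18 tcp [451.9 235.8 118.9] yawy -0.02 tilt [0.06 0.06] F [-0.2  0.   0.3] Mz 0.01 w 0.298 gf 0.0 j [-1.15  0.22  0.7   1.82 -0.16  1.15 -0.4 ]
d tool mm [-1.3 -2.4  2.9]
t 25.68 tcp [450.8 235.8 118.3] yawy 0.00 tilt [-0.05  0.03] F [-4.7 -0.4  5.8] Mz 0.09 w 0.114 gf 77.8 j [-1.15  0.22  0.7   1.83 -0.16  1.15 -0.4 ]
```

```bash
python3 -m creep '[{"tx":-0.001,"ty":-0.0011,"tz":0,"ax":0,"ay":0,"az":1.5,"hand":0},{"tx":0,"ty":0,"tz":0,"ax":0,"ay":0,"az":1.5,"hand":0},{"tx":0,"ty":0,"tz":0,"ax":0,"ay":0,"az":0,"hand":0}]' >/dev/null; python3 s.py;python3 -m creep '[{"tx":0,"ty":0,"tz":0,"ax":0,"ay":0,"az":1,"hand":0},{"tx":0,"ty":0,"tz":0,"ax":0,"ay":0,"az":1,"hand":0},{"tx":0,"ty":0,"tz":0,"ax":0,"ay":0,"az":0,"hand":0}]' >/dev/null; python3 s.py;python3 -m creep '[{"tx":0,"ty":0,"tz":0,"ax":0,"ay":0,"az":1,"hand":0},{"tx":0,"ty":0,"tz":0,"ax":0,"ay":0,"az":0,"hand":0}]' >/dev/null; python3 s.py;python3 -m creep '[{"tx":0,"ty":0,"tz":0,"ax":0,"ay":0,"az":1,"hand":0},{"tx":0,"ty":0,"tz":0,"ax":0,"ay":0,"az":0,"hand":0}]' >/dev/null; python3 s.py; python3 -m creep '[{"tx":0,"ty":0,"tz":0,"ax":0,"ay":0,"az":1,"hand":0},{"tx":0,"ty":0,"tz":0,"ax":0,"ay":0,"az":0,"hand":0}]' >/dev/null; python3 s.py
```

```text
t 26.05 tcp [450.2 235.5 118.3] yawy -3.01 tilt [0.02 0.06] F [-3.7  4.7  4.8] Mz 0.04 w 0.116 gf 78.1 j [-1.16  0.22  0.7   1.83 -0.16  1.15 -0.45]
t 26.43 tcp [450.1 235.6 118.3] yawy -4.97 tilt [0.01 0.07] F [-3.   5.   4.7] Mz 0.21 w 0.115 gf 78.2 j [-1.16  0.22  0.71  1.83 -0.16  1.15 -0.49]
t 26.68 tcp [450.  235.7 118.3] yawy -5.96 tilt [-0.01  0.07] F [-3.   4.9  4.8] Mz 0.22 w 0.119 gf 78.3 j [-1.16  0.22  0.71  1.83 -0.16  1.15 -0.5 ]
t 26.93 tcp [449.9 235.8 118.3] yawy -6.95 tilt [-0.02  0.08] F [-4.7  6.7  6. ] Mz 0.27 w 0.117 gf 78.3 j [-1.16  0.22  0.71  1.83 -0.16  1.15 -0.52]
t 27.18 tcp [449.8 235.8 118.3] yawy -7.94 tilt [-0.02  0.08] F [-3.7  5.3  5.3] Mz 0.31 w 0.117 gf 78.4 j [-1.17  0.22  0.72  1.83 -0.16  1.15 -0.54]
```

```bash
python3 -m creep '[{"tx":0.001,"ty":-0.0008,"tz":0,"ax":0,"ay":0,"az":0,"hand":0},{"tx":0,"ty":0,"tz":0,"ax":0,"ay":0,"az":0,"hand":0}]' >/dev/null; python3 s.py;python3 -m creep '[{"tx":0,"ty":0,"tz":0,"ax":0,"ay":0,"az":0,"hand":0.4},{"tx":0,"ty":0,"tz":0,"ax":0,"ay":0,"az":0,"hand":0.4},{"tx":0,"ty":0,"tz":-0.03,"ax":0,"ay":0,"az":0,"hand":0.4},{"tx":0,"ty":0,"tz":-0.04,"ax":0,"ay":0,"az":0,"hand":0.4},{"tx":0,"ty":0,"tz":-0.03,"ax":0,"ay":0,"az":-8,"hand":0.4},{"tx":0,"ty":0,"tz":0,"ax":0,"ay":0,"az":0,"hand":0.4},{"tx":0,"ty":0,"tz":0,"ax":0,"ay":0,"az":0,"hand":0.4}]' 60 >/dev/null; python3 s.py 546 -211 140; python3 marks.py w7 1
```

```text
t 27.43 tcp [449.6 235.9 118.3] yawy -7.99 tilt [0.01 0.02] F [-2.4  2.9  5.9] Mz 0.33 w 0.115 gf 78.3 j [-1.17  0.22  0.72  1.83 -0.16  1.15 -0.54]
t 28.30 tcp [449.4 235.1 217.2] yawy -0.13 tilt [-0.05 -0.04] F [-1.1 -0.9  0. ] Mz 0.02 w 0.399 gf 0.0 j [-1.19  0.13  0.72  1.68 -0.09  1.36 -0.46]
d tool mm [-445.8   97.7   77.4]
w7 (array([449.4, 234. ]), array([-41.7, -41.5, -42.7]), np.float64(-42.0))
```

The lugs read -42.0°, so it is locked. Now the w66.

```bash
python3 -m creep '[{"tx":-0.0555,"ty":0.0122,"tz":0,"ax":0,"ay":0,"az":0,"hand":1},{"tx":-0.0555,"ty":0.0122,"tz":0,"ax":0,"ay":0,"az":0,"hand":1},{"tx":-0.0555,"ty":0.0122,"tz":0,"ax":0,"ay":0,"az":0,"hand":1},{"tx":-0.0555,"ty":0.0122,"tz":0,"ax":0,"ay":0,"az":0,"hand":1},{"tx":-0.0555,"ty":0.0122,"tz":0,"ax":0,"ay":0,"az":0,"hand":1},{"tx":-0.0555,"ty":0.0122,"tz":0.02,"ax":0,"ay":0,"az":0,"hand":1},{"tx":-0.0555,"ty":0.0122,"tz":0.02,"ax":0,"ay":0,"az":0,"hand":1},{"tx":-0.0555,"ty":0.0122,"tz":0.02,"ax":0,"ay":0,"az":0,"hand":1},{"tx":0,"ty":0,"tz":0.02,"ax":0,"ay":0,"az":0,"hand":1},{"tx":0,"ty":0,"tz":0,"ax":0,"ay":0,"az":0,"hand":1}]' 60 >/dev/null; python3 look.py 66 546 -211; python3 s.py 546 -211 -37
```

```text
blob px [322. 191.] centre 546.3 -211.2 dia 65.3 z 0.0116 rgb [120. 118. 117.]
t 29.65 tcp [ 546.1 -207.9  136.7] yawy -0.07 tilt [-0.17  0.02] F [-1.1  0.5  0.5] Mz 0.03 w 1.000 gf 0.0 j [-0.39  0.46  0.94  1.61 -0.39  1.27  0.62]
d tool mm [ -3.2   0.4 173.7]
```

```bash
python3 -m creep '[{"tx":-0.0032,"ty":0,"tz":0.05,"ax":0,"ay":0,"az":0,"hand":1},{"tx":0,"ty":0,"tz":0.05,"ax":0,"ay":0,"az":0,"hand":1},{"tx":0,"ty":0,"tz":0.04,"ax":0,"ay":0,"az":0,"hand":1},{"tx":0,"ty":0,"tz":0.02,"ax":0,"ay":0,"az":0,"hand":1},{"tx":0,"ty":0,"tz":0.01,"ax":0,"ay":0,"az":0,"hand":1},{"tx":0,"ty":0,"tz":0,"ax":0,"ay":0,"az":0,"hand":1}]' 60 >/dev/null;python3 s.py 546.3 -211.2 -43
python3 - <<'E'
from h import *
from bench import grab_frame
f=grab_frame("wrist");P=cloud(f)
m=(abs(P[...,0]-.546)<.07)&(P[...,1]>-.204)&(P[...,1]<-.196)&(P[...,2]<.06)&(P[...,2]>.003)&(f["frame"].max(2)<60)
for s in(-1,1):
    k=m&((P[...,0]-.546)*s>.034);print(k.sum(),np.percentile(P[k][:,2],[1,5,50])*1000 if k.any() else 0, np.percentile(P[k][:,0],[5,95])*1000 if k.any() else 0)
E
```

```text
t 30.40 tcp [ 547.6 -211.5  -31.3] yawy 0.01 tilt [ 0.04 -0.01] F [-0.5 -1.3  0.3] Mz -0.01 w 0.998 gf 0.0 j [-0.28  0.66  0.8   1.75 -0.56  0.97  0.75]
d tool mm [ 0.3 -1.3 11.7]
698 [17.43098139 21.3777919  51.06661605] [493.26969472 505.87621638]
697 [17.80746311 21.92876326 50.97021412] [590.79567705 603.16672025]
```

```bash
python3 -m creep '[{"tx":0,"ty":-0.0013,"tz":0.006,"ax":0,"ay":0,"az":0,"hand":1},{"tx":0,"ty":0,"tz":0.006,"ax":0,"ay":0,"az":0,"hand":1},{"tx":0,"ty":0,"tz":0,"ax":0,"ay":0,"az":0,"hand":1}]' 60 >/dev/null;python3 s.py; python3 -m creep '[{"tx":0,"ty":0,"tz":0,"ax":0,"ay":0,"az":0,"hand":0.6},{"tx":0,"ty":0,"tz":0,"ax":0,"ay":0,"az":0,"hand":0.6},{"tx":0,"ty":0,"tz":0,"ax":0,"ay":0,"az":0,"hand":0.6},{"tx":0,"ty":0,"tz":0,"ax":0,"ay":0,"az":0,"hand":0.6}]' 60 >/dev/null;python3 s.py
```

```text
t 30.82 tcp [ 545.3 -211.4  -44.4] yawy -0.03 tilt [-0.04  0.02] F [-0.1  0.8 -0. ] Mz 0.02 w 0.996 gf 0.0 j [-0.27  0.67  0.79  1.76 -0.57  0.95  0.76]
t 31.32 tcp [ 548.2 -213.8  -38. ] yawy -0.09 tilt [ 0.35 -0.02] F [-12.2   6.2  51.9] Mz -0.12 w 0.744 gf 73.0 j [-0.27  0.66  0.8   1.76 -0.57  0.96  0.76]
```

```bash
python3 -m creep '[{"tx":0,"ty":0,"tz":-0.006,"ax":0,"ay":0,"az":0,"hand":0.6},{"tx":0,"ty":0,"tz":-0.02,"ax":0,"ay":0,"az":0,"hand":0.6},{"tx":0,"ty":0,"tz":-0.03,"ax":0,"ay":0,"az":0,"hand":0.6},{"tx":0,"ty":0,"tz":0,"ax":0,"ay":0,"az":0,"hand":0.6},{"tx":0,"ty":0,"tz":0,"ax":0,"ay":0,"az":0,"hand":0.6}]' >/dev/null;python3 s.py
python3 - <<'E'
from h import *
from bench import grab_frame
f=grab_frame("wrist");np.savez("w8.npz",**f);cv2.imwrite("pics/w8.png",f["frame"][:,:,::-1])
E
```

```text
t 31.95 tcp [ 545.3 -211.1   11.3] yawy -0.00 tilt [-0.05  0.03] F [-0.  -0.4 -2.8] Mz -0.04 w 0.737 gf 67.3 j [-0.31  0.6   0.85  1.73 -0.51  1.05  0.71]
```

View pics/w8.png

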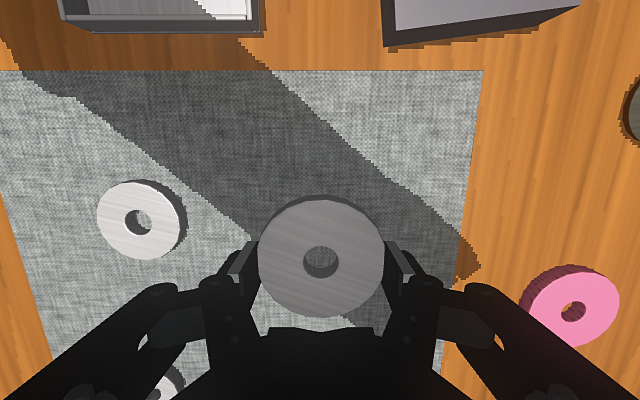

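The w66 is held level, centred near (321,256). I'll measure its centre and height relative to the TCP.

```bash
cat > held.py <<'E'
import sys
from fit import *
from bench import ctrl,grab_frame
d=float(sys.argv[1])/1000
f=grab_frame("wrist");np.savez("w_h.npz",**f)
o=ctrl.get_obs();P=cloud(f);p=o["tcp_pos"];m=(np.hypot(P[...,0]-p[0],P[...,1]-p[1])<d*.4)&(P[...,2]<p[2]+.08)&(P[...,2]>p[2]+.02)
z=np.median(P[m][:,2]) 
c,e,n=rim(f,z,d/2,p[:2]+0);print("tcp",np.round(p*1000,1),"disc top %.1f"%(z*1000),"centre",c,"rms",e,n,"centre-tcp",np.round(c-p[:2]*1000,1),"top-tcp %.1f"%((z-p[2])*1000))
h=m&0
E
python3 held.py 66
```

```text
tcp [ 544.9 -211.    10.8] disc top 60.2 centre [ 545.7 -208.7] rms 0.88 403 centre-tcp [0.8 2.3] top-tcp 49.4
```

```bash
python3 -m creep '[{"tx":0,"ty":0,"tz":-0.055,"ax":0,"ay":0,"az":0,"hand":0.6},{"tx":0,"ty":0,"tz":-0.055,"ax":0,"ay":0,"az":0,"hand":0.6},{"tx":0,"ty":0,"tz":-0.055,"ax":0,"ay":0,"az":0,"hand":0.6},{"tx":0,"ty":0,"tz":-0.005,"ax":0,"ay":0,"az":0,"hand":0.6}]' >/dev/null; python3 -m creep '[{"tx":0.055,"ty":-0.012,"tz":0,"ax":0,"ay":0,"az":0,"hand":0.6},{"tx":0.055,"ty":-0.012,"tz":0,"ax":0,"ay":0,"az":0,"hand":0.6},{"tx":0.055,"ty":-0.012,"tz":0,"ax":0,"ay":0,"az":0,"hand":0.6},{"tx":0.055,"ty":-0.012,"tz":0,"ax":0,"ay":0,"az":0,"hand":0.6},{"tx":0.055,"ty":-0.012,"tz":0,"ax":0,"ay":0,"az":0,"hand":0.6},{"tx":0.055,"ty":-0.012,"tz":0,"ax":0,"ay":0,"az":0,"hand":0.6},{"tx":0.055,"ty":-0.012,"tz":0,"ax":0,"ay":0,"az":0,"hand":0.6},{"tx":0.055,"ty":-0.012,"tz":0,"ax":0,"ay":0,"az":0,"hand":0.6},{"tx":0,"ty":0,"tz":0,"ax":0,"ay":0,"az":0,"hand":0.6},{"tx":0,"ty":0,"tz":0,"ax":0,"ay":0,"az":0,"hand":0.6}]' >/dev/null; python3 s.py 448.6 232 175; python3 held.py 66
cat > hole.py <<'E'
import sys
from fit import *
f=dict(np.load("w_h.npz"));z=float(sys.argv[1])/1000;c=np.array(list(map(float,sys.argv[2:4])))/1000
P=cloud(f);v,u=np.indices(P.shape[:2]);Q=ray(f,np.c_[u.ravel(),v.ravel()],z)[:,:2].reshape(400,640,2)
m=(np.hypot(Q[...,0]-c[0],Q[...,1]-c[1])<.014)&(P[...,2]<z-.006)
k=max(cv2.findContours(m.astype(np.uint8),0,1)[0],key=cv2.contourArea);p=ray(f,k[:,0],z)[:,:2]
(cc,r)=cv2.minEnclosingCircle((p*1000).astype(np.float32));print("hole centre",np.round(cc,1),"dia",round(2*r,1))
print("inside z",np.round(np.percentile(P[...,2][m],[5,50,95])*1000,1))
t=m&(abs(P[...,2]-.192)<.006)
if t.sum()>5: print("spindle tip",t.sum(),np.round(np.median(P[t],0)*1000,1))
E
python3 - <<'E'
import os,re,subprocess
E
true
```

```text
t 33.80 tcp [449.1 227.9 180.5] yawy 0.02 tilt [-0.11 -0.14] F [ 0.2 -1.4 -3.2] Mz 0.03 w 0.731 gf 69.1 j [-1.27  0.16  0.83  1.75 -0.12  1.29 -0.41]
d tool mm [ 4.2 -0.5  5.5]
tcp [449.6 227.1 180.8] disc top 229.8 centre [449.9 230.2] rms 0.88 403 centre-tcp [0.3 3.1] top-tcp 49.0
```

```bash
python3 hole.py 229.8 449.9 230.2
```

```text
hole centre [449.9 231.5] dia 15.7
inside z [ 83.6  84.9 222.8]
```

```bash
python3 -m creep '[{"tx":0.0038,"ty":0,"tz":0.01,"ax":0,"ay":0,"az":0,"hand":0.6},{"tx":0,"ty":0,"tz":0.008,"ax":0,"ay":0,"az":0,"hand":0.6},{"tx":0,"ty":0,"tz":0,"ax":0,"ay":0,"az":0,"hand":0.6},{"tx":0,"ty":0,"tz":0,"ax":0,"ay":0,"az":0,"hand":0.6}]' >/dev/null;python3 s.py; python3 held.py 66
python3 - <<'E'
from h import *
f=dict(np.load("w_h.npz"));a=f["frame"][180:300,250:390,::-1];cv2.imwrite("pics/hole1.png",cv2.resize(a,None,fx=5,fy=5,interpolation=cv2.INTER_CUBIC))
print(proj(f,[[.4495,.2343,.1955],[.4495,.2343,.189]]))
E
```

```text
t 34.35 tcp [450. 232. 164.] yawy -0.05 tilt [-0. -0.] F [ 0.9  0.1 -3.1] Mz -0.02 w 0.735 gf 69.1 j [-1.27  0.18  0.83  1.77 -0.14  1.25 -0.4 ]
tcp [450.1 232.1 164.2] disc top 213.3 centre [450.7 234.2] rms 0.88 406 centre-tcp [0.6 2.1] top-tcp 49.1
[[318.28897997 246.1771547 ]
 [318.38059088 241.52850391]]
```

View pics/hole1.png

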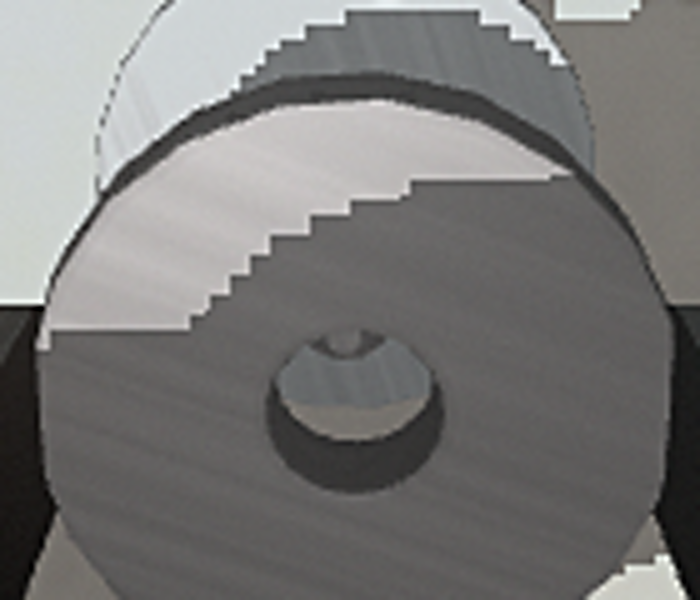

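The tip's taper shows inside the hole at (319,249). That puts the spindle near (450.1,234.3) and the disc at (450.7,234.2), so they are aligned. Lowering while watching the force.

```bash
python3 -m creep '[{"tx":0,"ty":-0.0005,"tz":0.006,"ax":0,"ay":0,"az":0,"hand":0.6},{"tx":0,"ty":0,"tz":0.006,"ax":0,"ay":0,"az":0,"hand":0.6},{"tx":0,"ty":0,"tz":0.006,"ax":0,"ay":0,"az":0,"hand":0.6},{"tx":0,"ty":0,"tz":0,"ax":0,"ay":0,"az":0,"hand":0.6}]' >/dev/null;python3 s.py;  python3 -m creep '[{"tx":0,"ty":0,"tz":0.012,"ax":0,"ay":0,"az":0,"hand":0.6},{"tx":0,"ty":0,"tz":0.012,"ax":0,"ay":0,"az":0,"hand":0.6},{"tx":0,"ty":0,"tz":0.012,"ax":0,"ay":0,"az":0,"hand":0.6},{"tx":0,"ty":0,"tz":0,"ax":0,"ay":0,"az":0,"hand":0.6},{"tx":0,"ty":0,"tz":0,"ax":0,"ay":0,"az":0,"hand":0.6}]' >/dev/null;python3 s.py
```

```text
t 34.90 tcp [449.  232.  145.3] yawy -0.03 tilt [-0.05 -0.05] F [-0.4  0.1 -2.4] Mz -0.02 w 0.736 gf 69.1 j [-1.26  0.2   0.83  1.8  -0.16  1.21 -0.39]
t 35.52 tcp [449.6 232.2 110.1] yawy -0.03 tilt [ 0.01 -0.01] F [ 0.3 -1.1 -2.3] Mz -0.00 w 0.736 gf 69.1 j [-1.24  0.24  0.82  1.85 -0.19  1.13 -0.36]
```

```bash
python3 -m creep '[{"tx":0,"ty":0,"tz":0.005,"ax":0,"ay":0,"az":0,"hand":0.6},{"tx":0,"ty":0,"tz":0,"ax":0,"ay":0,"az":0,"hand":0.6},{"tx":0,"ty":0,"tz":0,"ax":0,"ay":0,"az":0,"hand":0.9},{"tx":0,"ty":0,"tz":0,"ax":0,"ay":0,"az":0,"hand":0.9},{"tx":0,"ty":0,"tz":-0.03,"ax":0,"ay":0,"az":0,"hand":0.9},{"tx":0,"ty":0,"tz":-0.04,"ax":0,"ay":0,"az":0,"hand":0.9},{"tx":0,"ty":0,"tz":-0.04,"ax":0,"ay":0,"az":0,"hand":0.9},{"tx":0,"ty":0,"tz":0,"ax":0,"ay":0,"az":0,"hand":0.9},{"tx":0,"ty":0,"tz":0,"ax":0,"ay":0,"az":0,"hand":0.9}]' >/dev/null;python3 s.py 424.9 -204.7 140;cat > stack.py <<'E'
import sys
from fit import *
from bench import grab_frame
f=grab_frame("wrist");np.savez("w_s.npz",**f);P=cloud(f)
for d,z in zip((66,56,46,36),(151.5,163.5,175.5,187.5)):
    try: 
        m=(abs(P[...,2]*1000-z)<3)&(np.hypot(P[...,0]-.45,P[...,1]-.2345)<.04);print(d,m.sum(),rim(f,z/1000,d/2000,np.array([.45,.2345])) if m.sum()>60 else "-", "medz",np.round(np.median(P[m][:,2])*1000,1) if m.any() else 0)
    except Exception as e:print(d,"x")
t=grab_frame("top");np.savez("top_s.npz",**t)
for d,c in((66,(.5463,-.2112)),(56,(.4249,-.2047)),(46,(.4085,-.35)),(36,(.5648,-.3219))):
    P=cloud(t);m=(P[...,2]>.007)&(P[...,2]<.02)&(np.hypot(P[...,0]-c[0],P[...,1]-c[1])<.045)
    m=cv2.morphologyEx(m.astype(np.uint8),cv2.MORPH_OPEN,np.ones((3,3)));n,l,s,q=cv2.connectedComponentsWithStats(m)
    for i in range(1,n):
        if s[i,4]>40:print("mat",d,s[i,4],np.round(ray(t,[q[i]],.012)[0,:2]*1000))
E
python3 stack.py
```

```text
t 36.65 tcp [449.2 232.2 214.7] yawy -0.02 tilt [-0.02  0.01] F [-0.4  0.5  0.1] Mz 0.00 w 0.897 gf 0.0 j [-1.29  0.14  0.84  1.7  -0.1   1.36 -0.43]
d tool mm [-437.   -24.2   74.6]
66 3603 (array([450. , 234.7]), np.float64(1.01), np.int64(201)) medz 151.1
56 23 - medz 164.0
46 28 - medz 175.9
36 x
mat 56 199 [ 425. -205.]
mat 46 131 [ 410. -350.]
mat 36 46 [ 568. -315.]
```

The w66 is seated, its top at 151 mm and centred. Next the w56.

```bash
python3 -m creep '[{"tx":-0.0545,"ty":-0.003,"tz":0,"ax":0,"ay":0,"az":0,"hand":0.85},{"tx":-0.0545,"ty":-0.003,"tz":0,"ax":0,"ay":0,"az":0,"hand":0.85},{"tx":-0.0545,"ty":-0.003,"tz":0,"ax":0,"ay":0,"az":0,"hand":0.85},{"tx":-0.0545,"ty":-0.003,"tz":0,"ax":0,"ay":0,"az":0,"hand":0.85},{"tx":-0.0545,"ty":-0.003,"tz":0,"ax":0,"ay":0,"az":0,"hand":0.85},{"tx":-0.0545,"ty":-0.003,"tz":0.02,"ax":0,"ay":0,"az":0,"hand":0.85},{"tx":-0.0545,"ty":-0.003,"tz":0.03,"ax":0,"ay":0,"az":0,"hand":0.85},{"tx":-0.0545,"ty":-0.003,"tz":0.03,"ax":0,"ay":0,"az":0,"hand":0.85},{"tx":0,"ty":0,"tz":0,"ax":0,"ay":0,"az":0,"hand":0.85},{"tx":0,"ty":0,"tz":0,"ax":0,"ay":0,"az":0,"hand":0.85}]' 60 >/dev/null; python3 look.py 56 425 -205; python3 s.py 425 -205 -36
```

```text
blob px [334. 170.] centre 436.7 -154.3 dia 55.1 z 0.0115 rgb [135. 132. 131.]
t 38.05 tcp [ 422.9 -173.1  150.7] yawy -0.03 tilt [-0.65  0.53] F [ 0.2 -0.   0.1] Mz 0.01 w 0.851 gf 0.0 j [-0.97  0.2   1.45  1.91 -0.21  1.23  0.55]
d tool mm [-33.6   4.2 186.3]
```

The w56 has been knocked aside and is now at (436.7,-154.3). Joint 3 is also at 1.45, near its limit of 1.56, so I'll make the rightward moves at larger radius from here on. Correcting to the new place.

```bash
python3 -m creep '[{"tx":0.0188,"ty":0.0138,"tz":0.0,"ax":0,"ay":0,"az":0,"hand":0.9},{"tx":0,"ty":0,"tz":0,"ax":0,"ay":0,"az":0,"hand":0.9},{"tx":0,"ty":0,"tz":0,"ax":0,"ay":0,"az":0,"hand":0.9},{"tx":0,"ty":0,"tz":0,"ax":0,"ay":0,"az":0,"hand":0.9}]' 60 >/dev/null; python3 look.py 56 437 -154; python3 s.py 436.7 -154.3 -36
```

```text
blob px [322. 186.] centre 436.9 -154.0 dia 55.4 z 0.0115 rgb [127. 125. 124.]
t 38.60 tcp [ 436.5 -155.2  150.5] yawy -0.05 tilt [-0.65  0.5 ] F [ 0.2 -0.3  0.1] Mz 0.02 w 0.902 gf 0.0 j [-0.97  0.23  1.42  1.89 -0.24  1.24  0.54]
d tool mm [ -0.8   2.3 186.5]
```

```bash
python3 -m creep '[{"tx":0.0007,"ty":0.0,"tz":0.0,"ax":-0.65,"ay":-0.5,"az":0,"hand":0.9},{"tx":0,"ty":0,"tz":0.05,"ax":0,"ay":0,"az":0,"hand":0.9},{"tx":0,"ty":0,"tz":0.05,"ax":0,"ay":0,"az":0,"hand":0.9},{"tx":0,"ty":0,"tz":0.045,"ax":0,"ay":0,"az":0,"hand":0.9},{"tx":0,"ty":0,"tz":0.02,"ax":0,"ay":0,"az":0,"hand":0.9},{"tx":0,"ty":0,"tz":0,"ax":0,"ay":0,"az":0,"hand":0.9},{"tx":0,"ty":0,"tz":0,"ax":0,"ay":0,"az":0,"hand":0.9}]' 60 >/dev/null; python3 s.py 436.9 -154 -37
```

```text
t 39.48 tcp [ 437.1 -155.2  -13.7] yawy -0.07 tilt [ 0.04 -0.08] F [-0.1  0.3  0.5] Mz 0.04 w 0.901 gf 0.0 j [-0.62  0.47  1.07  2.08 -0.53  0.9   0.75]
d tool mm [ 1.2 -0.2 23.3]
```

```bash
python3 -m creep '[{"tx":0.001,"ty":0,"tz":0.012,"ax":0,"ay":0,"az":0,"hand":0.9},{"tx":0,"ty":0,"tz":0.011,"ax":0,"ay":0,"az":0,"hand":0.9},{"tx":0,"ty":0,"tz":0,"ax":0,"ay":0,"az":0,"hand":0.9},{"tx":0,"ty":0,"tz":0,"ax":0,"ay":0,"az":0,"hand":0.45},{"tx":0,"ty":0,"tz":0,"ax":0,"ay":0,"az":0,"hand":0.45},{"tx":0,"ty":0,"tz":0,"ax":0,"ay":0,"az":0,"hand":0.45},{"tx":0,"ty":0,"tz":0,"ax":0,"ay":0,"az":0,"hand":0.45},{"tx":0,"ty":0,"tz":0,"ax":0,"ay":0,"az":0,"hand":0.45}]' 60 >/dev/null; python3 s.py;python3 -m creep '[{"tx":0,"ty":0,"tz":-0.01,"ax":0,"ay":0,"az":0,"hand":0.45},{"tx":0,"ty":0,"tz":-0.03,"ax":0,"ay":0,"az":0,"hand":0.45},{"tx":0,"ty":0,"tz":-0.05,"ax":0,"ay":0,"az":0,"hand":0.45},{"tx":0,"ty":0,"tz":-0.05,"ax":0,"ay":0,"az":0,"hand":0.45},{"tx":0,"ty":0,"tz":-0.05,"ax":0,"ay":0,"az":0,"hand":0.45},{"tx":0,"ty":0,"tz":-0.04,"ax":0,"ay":0,"az":0,"hand":0.45},{"tx":0,"ty":0,"tz":0,"ax":0,"ay":0,"az":0,"hand":0.45},{"tx":0,"ty":0,"tz":0,"ax":0,"ay":0,"az":0,"hand":0.45}]' >/dev/null; python3 s.py 449.6 232 190; python3 held.py 56
```

```text
t 40.48 tcp [ 437.7 -154.3  -35.6] yawy -0.08 tilt [0.11 0.  ] F [-8.8  3.4 29.3] Mz 0.05 w 0.622 gf 69.3 j [-0.58  0.51  1.03  2.09 -0.58  0.86  0.79]
t 41.48 tcp [ 436.1 -152.5  191.5] yawy 0.04 tilt [-0.07  0.06] F [-0.4  0.1 -1.7] Mz -0.01 w 0.618 gf 63.9 j [-1.21  0.03  1.53  1.84 -0.03  1.3   0.33]
d tool mm [384.5  13.7   1.9]
tcp [ 435.6 -153.1  191.3] disc top 238.6 centre [ 436.9 -152.4] rms 0.83 345 centre-tcp [1.3 0.7] top-tcp 47.4
```

```bash
python3 -m creep '[{"tx":0.02,"ty":0.015,"tz":0,"ax":0,"ay":0,"az":0,"hand":0.45},{"tx":0.04,"ty":0,"tz":0,"ax":0,"ay":0,"az":0,"hand":0.45},{"tx":0.046,"ty":0,"tz":0,"ax":0,"ay":0,"az":0,"hand":0.45},{"tx":0.046,"ty":0,"tz":0,"ax":0,"ay":0,"az":0,"hand":0.45},{"tx":0.046,"ty":0,"tz":0,"ax":0,"ay":0,"az":0,"hand":0.45},{"tx":0.046,"ty":0,"tz":0,"ax":0,"ay":0,"az":0,"hand":0.45},{"tx":0.046,"ty":0,"tz":0,"ax":0,"ay":0,"az":0,"hand":0.45},{"tx":0.046,"ty":0,"tz":0,"ax":0,"ay":0,"az":0,"hand":0.45},{"tx":0.046,"ty":0,"tz":0,"ax":0,"ay":0,"az":0,"hand":0.45},{"tx":0,"ty":0,"tz":0,"ax":0,"ay":0,"az":0,"hand":0.45}]' >/dev/null;python3 s.py 449.2 233 166
```

```text
t 42.77 tcp [450.5 230.9 188.9] yawy 0.19 tilt [-0.19 -0.38] F [ 0.5 -0.6 -3.3] Mz -0.01 w 0.621 gf 63.9 j [-1.45  0.21  1.05  1.73 -0.18  1.31 -0.35]
d tool mm [ 2.2 -1.3 22.9]
```

```bash
python3 -m creep '[{"tx":0.0025,"ty":-0.001,"tz":0.01,"ax":-0.2,"ay":0.38,"az":0,"hand":0.45},{"tx":0,"ty":0,"tz":0.012,"ax":0,"ay":0,"az":0,"hand":0.45},{"tx":0,"ty":0,"tz":0,"ax":0,"ay":0,"az":0,"hand":0.45},{"tx":0,"ty":0,"tz":0,"ax":0,"ay":0,"az":0,"hand":0.45}]' >/dev/null;python3 s.py; python3 held.py 56;  cat > arc.py <<'E'
# lowest visible point of the spindle's shoulder rim seen through the disc's hole -> compare with prediction for spindle at (450.1,234.4)
from h import *
f=dict(np.load("w_h.npz"));q=proj(f,[[.4501,.2344,.1955],[.4501,.2284,.1885]]);print(np.round(q,1))
u,v=np.round(q[0]).astype(int);P=cloud(f);print(np.round(P[v-4:v+14:2,u,2]*1000))
E
python3 arc.py
```

```text
t 43.27 tcp [451.  230.6 170.1] yawy -0.10 tilt [0.16 0.35] F [ 0.4 -0.  -1.9] Mz 0.03 w 0.623 gf 63.8 j [-1.44  0.21  1.05  1.77 -0.2   1.26 -0.34]
tcp [451.1 230.9 170.3] disc top 217.2 centre [451.6 230.4] rms 0.9 361 centre-tcp [ 0.5 -0.5] top-tcp 46.9
[[317.8 239.1]
 [317.9 243.9]]
[217. 218. 218. 217. 217. 218. 218. 151. 151.]
```

```bash
python3 -m creep '[{"tx":0.004,"ty":-0.0015,"tz":0.0,"ax":0.16,"ay":-0.35,"az":0,"hand":0.45},{"tx":0,"ty":0,"tz":0.006,"ax":0,"ay":0,"az":0,"hand":0.45},{"tx":0,"ty":0,"tz":0,"ax":0,"ay":0,"az":0,"hand":0.45},{"tx":0,"ty":0,"tz":0,"ax":0,"ay":0,"az":0,"hand":0.45},{"tx":0,"ty":0,"tz":0,"ax":0,"ay":0,"az":0,"hand":0.45}]' >/dev/null;python3 s.py; python3 held.py 56; python3 arc.py
```

```text
t 43.95 tcp [449.5 235.  164.2] yawy -0.05 tilt [ 0.02 -0.01] F [ 1.2 -0.5 -2.2] Mz -0.04 w 0.620 gf 63.9 j [-1.44  0.23  1.05  1.78 -0.21  1.26 -0.34]
tcp [449.5 235.  164.2] disc top 211.3 centre [450.2 235.2] rms 0.8 349 centre-tcp [0.7 0.2] top-tcp 47.1
[[320.3 250.9]
 [320.4 255.1]]
[211. 195. 195. 195. 195. 151. 150. 151. 150.]
```

```bash
python3 -m creep '[{"tx":-0.0006,"ty":0,"tz":0.006,"ax":0,"ay":0,"az":0,"hand":0.45},{"tx":0,"ty":0,"tz":0.008,"ax":0,"ay":0,"az":0,"hand":0.45},{"tx":0,"ty":0,"tz":0.008,"ax":0,"ay":0,"az":0,"hand":0.45},{"tx":0,"ty":0,"tz":0,"ax":0,"ay":0,"az":0,"hand":0.45}]' >/dev/null;python3 s.py;  python3 -m creep '[{"tx":0,"ty":0,"tz":0.01,"ax":0,"ay":0,"az":0,"hand":0.45},{"tx":0,"ty":0,"tz":0.01,"ax":0,"ay":0,"az":0,"hand":0.45},{"tx":0,"ty":0,"tz":0,"ax":0,"ay":0,"az":0,"hand":0.45},{"tx":0,"ty":0,"tz":0,"ax":0,"ay":0,"az":0,"hand":0.45}]' >/dev/null;python3 s.py
```

```text
t 44.50 tcp [448.9 234.1 141.1] yawy -0.05 tilt [-0.05 -0.09] F [ 0.3  0.1 -3.1] Mz 0.00 w 0.616 gf 63.9 j [-1.43  0.26  1.04  1.81 -0.23  1.21 -0.32]
t 45.00 tcp [449.5 234.4 122.1] yawy -0.05 tilt [ 0.02 -0.03] F [-0.2 -0.3 -1.5] Mz -0.03 w 0.621 gf 63.8 j [-1.41  0.28  1.02  1.83 -0.26  1.17 -0.3 ]
```

```bash
python3 -m creep '[{"tx":0,"ty":0,"tz":0.004,"ax":0,"ay":0,"az":0,"hand":0.45},{"tx":0,"ty":0,"tz":0,"ax":0,"ay":0,"az":0,"hand":0.45},{"tx":0,"ty":0,"tz":0,"ax":0,"ay":0,"az":0,"hand":0.8},{"tx":0,"ty":0,"tz":0,"ax":0,"ay":0,"az":0,"hand":0.8},{"tx":0,"ty":0,"tz":-0.03,"ax":0,"ay":0,"az":0,"hand":0.8},{"tx":0,"ty":0,"tz":-0.04,"ax":0,"ay":0,"az":0,"hand":0.8},{"tx":0,"ty":0,"tz":-0.03,"ax":0,"ay":0,"az":0,"hand":0.8},{"tx":0,"ty":0,"tz":0,"ax":0,"ay":0,"az":0,"hand":0.8},{"tx":0,"ty":0,"tz":0,"ax":0,"ay":0,"az":0,"hand":0.8}]' >/dev/null;python3 s.py;python3 stack.py; python3 marks.py w_s
```

```text
t 46.12 tcp [449.1 234.5 217.6] yawy -0.03 tilt [-0.01 -0.02] F [ 0.2  0.1 -0.4] Mz 0.00 w 0.800 gf 0.0 j [-1.48  0.18  1.07  1.69 -0.16  1.37 -0.39]
66 815 (array([449.9, 234.3]), np.float64(1.14), np.int64(185)) medz 150.9
56 2710 (array([449.9, 234.4]), np.float64(0.89), np.int64(177)) medz 163.1
46 30 - medz 175.8
36 x
mat 46 113 [ 406. -346.]
mat 36 82 [ 565. -324.]Traceback (most recent call last):
  File "marks.py", line 14, in <module>
    print(sys.argv[1],marks(dict(np.load(sys.argv[1]+".npz")),-40))
                      ~~~~~^^^^^^^^^^^^^^^^^^^^^^^^^^^^^^^^^^^^^^^
  File "marks.py", line 8, in marks
    da=(a-t+180)%360-180;m=(r>26)&(r<35)&(abs(da)<12)&(k>20);out.append(guess+np.average(da[m],weights=k[m]))
                                                                              ~~~~~~~~~~^^^^^^^^^^^^^^^^^^^^
    raise ZeroDivisionError(
        "Weights sum to zero, can't be normalized")
ZeroDivisionError: Weights sum to zero, can't be normalized
```

```bash
python3 -m creep '[{"tx":-0.033,"ty":0.038,"tz":0,"ax":0,"ay":0,"az":0,"hand":0.75},{"tx":-0.033,"ty":0.038,"tz":0,"ax":0,"ay":0,"az":0,"hand":0.75},{"tx":-0.033,"ty":0.038,"tz":0,"ax":0,"ay":0,"az":0,"hand":0.75},{"tx":-0.033,"ty":0.038,"tz":0,"ax":0,"ay":0,"az":0,"hand":0.75},{"tx":-0.05,"ty":0.005,"tz":0,"ax":0,"ay":0,"az":0,"hand":0.75},{"tx":-0.05,"ty":0.005,"tz":0,"ax":0,"ay":0,"az":0,"hand":0.75},{"tx":-0.05,"ty":0.005,"tz":0,"ax":0,"ay":0,"az":0,"hand":0.75},{"tx":-0.05,"ty":0.005,"tz":0,"ax":0,"ay":0,"az":0,"hand":0.75},{"tx":0,"ty":0,"tz":0,"ax":0,"ay":0,"az":0,"hand":0.75}]' >/dev/null;python3 s.py 410 -345 140
```

```text
t 47.35 tcp [ 619.5 -104.1  217.5] yawy -0.58 tilt [-0.08 -0.16] F [-0.7  0.1 -0. ] Mz 0.01 w 0.750 gf 0.0 j [-0.54  0.54  1.02  1.36 -0.45  1.49  0.43]
d tool mm [-242.8 -206.9   78.4]
```

```bash
python3 -m creep '[{"tx":-0.0405,"ty":-0.0345,"tz":0,"ax":0,"ay":0,"az":0,"hand":0.75},{"tx":-0.0405,"ty":-0.0345,"tz":0.015,"ax":0,"ay":0,"az":0,"hand":0.75},{"tx":-0.0405,"ty":-0.0345,"tz":0.015,"ax":0,"ay":0,"az":0,"hand":0.75},{"tx":-0.0405,"ty":-0.0345,"tz":0.015,"ax":0,"ay":0,"az":0,"hand":0.75},{"tx":-0.0405,"ty":-0.0345,"tz":0.015,"ax":0,"ay":0,"az":0,"hand":0.75},{"tx":-0.0405,"ty":-0.0345,"tz":0.015,"ax":0,"ay":0,"az":0,"hand":0.75},{"tx":0,"ty":0,"tz":0,"ax":0,"ay":0,"az":0,"hand":0.75},{"tx":0,"ty":0,"tz":0,"ax":0,"ay":0,"az":0,"hand":0.75}]' >/dev/null;python3 look.py 46 408 -348; python3 s.py 408 -348 -35
```

```text
blob px [314. 197.] centre 407.9 -350.5 dia 45.7 z 0.0115 rgb [121. 119. 118.]
t 48.40 tcp [ 415.2 -339.1  142.9] yawy 0.09 tilt [-0.    0.02] F [0.3 1.2 0. ] Mz -0.02 w 0.754 gf 0.0 j [-0.25  0.38  1.1   1.73 -0.35  1.25  0.94]
d tool mm [ -9.   -7.2 177.9]
```

```bash
python3 -m creep '[{"tx":-0.0114,"ty":-0.0073,"tz":0,"ax":0,"ay":0,"az":0,"hand":0.75},{"tx":0,"ty":0,"tz":0.05,"ax":0,"ay":0,"az":0,"hand":0.75},{"tx":0,"ty":0,"tz":0.05,"ax":0,"ay":0,"az":0,"hand":0.75},{"tx":0,"ty":0,"tz":0.04,"ax":0,"ay":0,"az":0,"hand":0.75},{"tx":0,"ty":0,"tz":0.015,"ax":0,"ay":0,"az":0,"hand":0.75},{"tx":0,"ty":0,"tz":0,"ax":0,"ay":0,"az":0,"hand":0.75},{"tx":0,"ty":0,"tz":0,"ax":0,"ay":0,"az":0,"hand":0.75}]' 60 >/dev/null; python3 s.py 407.9 -350.5 -36
```

```text
t 49.27 tcp [ 407.7 -352.9  -10.1] yawy -0.04 tilt [ 0.13 -0.11] F [ 0.5 -0.1 -0.6] Mz 0.05 w 0.749 gf 0.0 j [-0.07  0.57  0.94  1.88 -0.56  0.97  1.12]
d tool mm [ 2.5  0.2 25.9]
```

```bash
python3 -m creep '[{"tx":0.0025,"ty":0,"tz":0.013,"ax":0,"ay":0,"az":0,"hand":0.75},{"tx":0,"ty":0,"tz":0.012,"ax":0,"ay":0,"az":0,"hand":0.75},{"tx":0,"ty":0,"tz":0,"ax":0,"ay":0,"az":0,"hand":0.75},{"tx":0,"ty":0,"tz":0,"ax":0,"ay":0,"az":0,"hand":0.35},{"tx":0,"ty":0,"tz":0,"ax":0,"ay":0,"az":0,"hand":0.35},{"tx":0,"ty":0,"tz":0,"ax":0,"ay":0,"az":0,"hand":0.35},{"tx":0,"ty":0,"tz":0,"ax":0,"ay":0,"az":0,"hand":0.35},{"tx":0,"ty":0,"tz":0,"ax":0,"ay":0,"az":0,"hand":0.35}]' 60 >/dev/null; python3 s.py;python3 -m creep '[{"tx":0,"ty":0,"tz":-0.01,"ax":0,"ay":0,"az":0,"hand":0.35},{"tx":0,"ty":0,"tz":-0.03,"ax":0,"ay":0,"az":0,"hand":0.35},{"tx":0,"ty":0,"tz":-0.05,"ax":0,"ay":0,"az":0,"hand":0.35},{"tx":0,"ty":0,"tz":-0.05,"ax":0,"ay":0,"az":0,"hand":0.35},{"tx":0,"ty":0,"tz":-0.05,"ax":0,"ay":0,"az":0,"hand":0.35},{"tx":0,"ty":0,"tz":-0.035,"ax":0,"ay":0,"az":0,"hand":0.35},{"tx":0,"ty":0,"tz":0,"ax":0,"ay":0,"az":0,"hand":0.35},{"tx":0,"ty":0,"tz":0,"ax":0,"ay":0,"az":0,"hand":0.35}]' >/dev/null; python3 s.py 449.4 234.2 185; python3 held.py 46
```

```text
t 50.27 tcp [ 408.5 -351.9  -33.9] yawy -0.07 tilt [ 0.27 -0.19] F [-1.8  2.8 29.2] Mz -0.04 w 0.510 gf 72.9 j [-0.05  0.61  0.9   1.9  -0.59  0.93  1.14]
t 51.27 tcp [ 406.3 -348.6  187.1] yawy -0.02 tilt [-0.05  0.06] F [ 0.5  0.  -2.4] Mz -0.04 w 0.504 gf 61.4 j [-0.26  0.34  1.14  1.67 -0.31  1.34  0.94]
d tool mm [582.8  42.9   2.6]
tcp [ 406.1 -348.5  186.7] disc top 232.4 centre [ 407. -348.] rms 0.91 295 centre-tcp [0.9 0.5] top-tcp 45.7
```

```bash
python3 -m creep '[{"tx":0.05,"ty":0.02,"tz":0,"ax":0,"ay":0,"az":0,"hand":0.35},{"tx":0.05,"ty":0.02,"tz":0,"ax":0,"ay":0,"az":0,"hand":0.35},{"tx":0.05,"ty":0.02,"tz":0,"ax":0,"ay":0,"az":0,"hand":0.35},{"tx":0.05,"ty":0,"tz":0,"ax":0,"ay":0,"az":0,"hand":0.35},{"tx":0.05,"ty":0,"tz":0,"ax":0,"ay":0,"az":0,"hand":0.35},{"tx":0.05,"ty":0,"tz":0,"ax":0,"ay":0,"az":0,"hand":0.35},{"tx":0.05,"ty":0,"tz":0,"ax":0,"ay":0,"az":0,"hand":0.35},{"tx":0.05,"ty":0,"tz":0,"ax":0,"ay":0,"az":0,"hand":0.35},{"tx":0.05,"ty":0,"tz":0,"ax":0,"ay":0,"az":0,"hand":0.35},{"tx":0,"ty":0,"tz":0,"ax":0,"ay":0,"az":0,"hand":0.35}]' >/dev/null; python3 s.py 449.4 234.2 185
```

```text
t 52.58 tcp [465.4 105.1 186.5] yawy 0.42 tilt [-0.13 -0.12] F [-1.  -0.9 -1. ] Mz 0.00 w 0.503 gf 61.4 j [-1.24  0.08  1.02  1.81 -0.07  1.29 -0.2 ]
d tool mm [129.2 -15.1   1.2]
```

```bash
python3 -m creep '[{"tx":0.043,"ty":-0.005,"tz":0,"ax":0,"ay":0,"az":0,"hand":0.35},{"tx":0.043,"ty":-0.005,"tz":0,"ax":0,"ay":0,"az":0,"hand":0.35},{"tx":0.043,"ty":-0.005,"tz":0,"ax":0,"ay":0,"az":0,"hand":0.35},{"tx":0,"ty":0,"tz":0.009,"ax":0,"ay":0,"az":0,"hand":0.35},{"tx":0,"ty":0,"tz":0.009,"ax":0,"ay":0,"az":0,"hand":0.35},{"tx":0,"ty":0,"tz":0,"ax":0,"ay":0,"az":0,"hand":0.35},{"tx":0,"ty":0,"tz":0,"ax":0,"ay":0,"az":0,"hand":0.35}]' >/dev/null; python3 s.py 449.4 234.2 185; python3 held.py 46; python3 arc.py
```

```text
t 53.45 tcp [452.4 228.4 170.2] yawy -0.16 tilt [ 0.01 -0.01] F [ 0.1  0.8 -0.7] Mz 0.01 w 0.508 gf 61.4 j [-1.34  0.19  0.93  1.77 -0.16  1.26 -0.38]
d tool mm [  5.7  -3.  -14.8]
tcp [452.5 228.8 170.3] disc top 215.5 centre [453.1 229. ] rms 0.91 294 centre-tcp [0.6 0.2] top-tcp 45.2
[[315.2 236. ]
 [315.5 240.8]]
[216. 216. 215. 215. 216. 215. 216. 216. 163.]
```

Correct by (-3, +5.3) mm, then lower to the tip and check through the hole.

```bash
python3 -m creep '[{"tx":0.0053,"ty":-0.003,"tz":0,"ax":0,"ay":0,"az":0,"hand":0.35},{"tx":0,"ty":0,"tz":0.004,"ax":0,"ay":0,"az":0,"hand":0.35},{"tx":0,"ty":0,"tz":0,"ax":0,"ay":0,"az":0,"hand":0.35},{"tx":0,"ty":0,"tz":0,"ax":0,"ay":0,"az":0,"hand":0.35}]' >/dev/null; python3 s.py; python3 held.py 46; python3 arc.py
```

```text
t 54.00 tcp [449.1 234.8 166. ] yawy -0.05 tilt [ 0.01 -0.03] F [-0.8  0.1 -0.9] Mz 0.00 w 0.499 gf 61.4 j [-1.35  0.2   0.93  1.77 -0.16  1.25 -0.39]
tcp [449.2 234.8 166.1] disc top 211.4 centre [449.8 235.4] rms 0.88 299 centre-tcp [0.6 0.6] top-tcp 45.3
[[321.  249.1]
 [321.  253.3]]
[210. 194. 195. 195. 195. 163. 163. 163. 163.]
```

```bash
python3 -m creep '[{"tx":-0.0008,"ty":0.0002,"tz":0.006,"ax":0,"ay":0,"az":0,"hand":0.35},{"tx":0,"ty":0,"tz":0.006,"ax":0,"ay":0,"az":0,"hand":0.35},{"tx":0,"ty":0,"tz":0.006,"ax":0,"ay":0,"az":0,"hand":0.35},{"tx":0,"ty":0,"tz":0,"ax":0,"ay":0,"az":0,"hand":0.35}]' >/dev/null; python3 s.py; python3 -m creep '[{"tx":0,"ty":0,"tz":0.008,"ax":0,"ay":0,"az":0,"hand":0.35},{"tx":0,"ty":0,"tz":0.006,"ax":0,"ay":0,"az":0,"hand":0.35},{"tx":0,"ty":0,"tz":0,"ax":0,"ay":0,"az":0,"hand":0.35}]' >/dev/null; python3 s.py; python3 -m creep '[{"tx":0,"ty":0,"tz":0,"ax":0,"ay":0,"az":0,"hand":0.7},{"tx":0,"ty":0,"tz":0,"ax":0,"ay":0,"az":0,"hand":0.7},{"tx":0,"ty":0,"tz":-0.03,"ax":0,"ay":0,"az":0,"hand":0.7},{"tx":0,"ty":0,"tz":-0.03,"ax":0,"ay":0,"az":0,"hand":0.7},{"tx":0,"ty":0,"tz":-0.025,"ax":0,"ay":0,"az":0,"hand":0.7},{"tx":0,"ty":0,"tz":0,"ax":0,"ay":0,"az":0,"hand":0.7},{"tx":0,"ty":0,"tz":0,"ax":0,"ay":0,"az":0,"hand":0.7}]' >/dev/null; python3 s.py 565 -322 140; python3 stack.py
```

```text
t 54.55 tcp [448.9 233.8 147.4] yawy -0.05 tilt [-0.04 -0.07] F [-0.5  0.1 -1. ] Mz -0.01 w 0.504 gf 61.4 j [-1.34  0.22  0.92  1.8  -0.18  1.22 -0.37]
t 54.92 tcp [448.9 233.9 133.4] yawy -0.04 tilt [-0.03 -0.07] F [-0.8 -0.4 -1.4] Mz 0.00 w 0.507 gf 61.4 j [-1.33  0.23  0.92  1.82 -0.2   1.19 -0.36]
t 55.80 tcp [449.1 234.1 218.6] yawy -0.03 tilt [-0.01 -0.02] F [-0.6 -0.3  0.3] Mz 0.04 w 0.697 gf 0.0 j [-1.38  0.15  0.94  1.69 -0.12  1.37 -0.42]
d tool mm [-556.   116.3   78.7]
66 794 (array([450. , 234.3]), np.float64(1.22), np.int64(189)) medz 151.0
56 757 (array([450. , 234.4]), np.float64(1.13), np.int64(181)) medz 163.0
46 1941 (array([449.8, 234.3]), np.float64(0.84), np.int64(151)) medz 175.0
36 x
mat 36 62 [ 561. -321.]
```

Three weights are seated. Now the w36, by the wide route.

```bash
python3 -m creep '[{"tx":-0.04,"ty":0.036,"tz":0,"ax":0,"ay":0,"az":0,"hand":0.65},{"tx":-0.04,"ty":0.036,"tz":0,"ax":0,"ay":0,"az":0,"hand":0.65},{"tx":-0.04,"ty":0.036,"tz":0,"ax":0,"ay":0,"az":0,"hand":0.65},{"tx":-0.05,"ty":0.02,"tz":0,"ax":0,"ay":0,"az":0,"hand":0.65},{"tx":-0.055,"ty":0.01,"tz":0,"ax":0,"ay":0,"az":0,"hand":0.65},{"tx":-0.055,"ty":0,"tz":0,"ax":0,"ay":0,"az":0,"hand":0.65},{"tx":-0.055,"ty":0,"tz":0,"ax":0,"ay":0,"az":0,"hand":0.65},{"tx":-0.055,"ty":0,"tz":0,"ax":0,"ay":0,"az":0,"hand":0.65},{"tx":-0.055,"ty":0,"tz":0,"ax":0,"ay":0,"az":0,"hand":0.65},{"tx":0,"ty":0,"tz":0,"ax":0,"ay":0,"az":0,"hand":0.65}]' >/dev/null;python3 s.py 563 -318 140
```

```text
t 57.15 tcp [ 584.1 -217.9  218.5] yawy -0.63 tilt [-0.11 -0.17] F [-0.2 -0.2  1. ] Mz -0.05 w 0.646 gf 0.0 j [-0.35  0.51  0.99  1.37 -0.42  1.48  0.61]
d tool mm [-100.1  -19.9   78.8]
```

```bash
python3 -m creep '[{"tx":-0.05,"ty":-0.01,"tz":0.02,"ax":0,"ay":0,"az":0,"hand":0.65},{"tx":-0.05,"ty":-0.01,"tz":0.03,"ax":0,"ay":0,"az":0,"hand":0.65},{"tx":0,"ty":0,"tz":0.028,"ax":0,"ay":0,"az":0,"hand":0.65},{"tx":0,"ty":0,"tz":0,"ax":0,"ay":0,"az":0,"hand":0.65},{"tx":0,"ty":0,"tz":0,"ax":0,"ay":0,"az":0,"hand":0.65}]' >/dev/null;python3 look.py 36 563 -318; python3 s.py 563 -318 140
```

```text
blob px [317. 200.] centre 564.0 -323.6 dia 36.1 z 0.0115 rgb [113. 111. 110.]
t 57.83 tcp [ 568.1 -310.1  142.4] yawy 0.08 tilt [ 0.09 -0.04] F [0.2 0.  0.5] Mz -0.03 w 0.651 gf 0.0 j [-0.16  0.61  0.94  1.42 -0.49  1.36  0.8 ]
d tool mm [-7.9 -5.1  2.4]
```

```bash
python3 -m creep '[{"tx":-0.0135,"ty":-0.0041,"tz":0,"ax":0,"ay":0,"az":0,"hand":0.65},{"tx":0,"ty":0,"tz":0.05,"ax":0,"ay":0,"az":0,"hand":0.65},{"tx":0,"ty":0,"tz":0.05,"ax":0,"ay":0,"az":0,"hand":0.65},{"tx":0,"ty":0,"tz":0.04,"ax":0,"ay":0,"az":0,"hand":0.65},{"tx":0,"ty":0,"tz":0.015,"ax":0,"ay":0,"az":0,"hand":0.65},{"tx":0,"ty":0,"tz":0,"ax":0,"ay":0,"az":0,"hand":0.65},{"tx":0,"ty":0,"tz":0,"ax":0,"ay":0,"az":0,"hand":0.65}]' 60 >/dev/null; python3 s.py 564 -323.6 -35
```

```text
t 58.70 tcp [ 563.9 -325.8  -11.5] yawy -0.05 tilt [ 0.17 -0.12] F [-0.   0.2  0.8] Mz 0.01 w 0.651 gf 0.0 j [-0.08  0.76  0.84  1.56 -0.61  1.1   0.9 ]
d tool mm [ 2.2  0.  23.5]
```

```bash
python3 -m creep '[{"tx":0.0022,"ty":0,"tz":0.012,"ax":0,"ay":0,"az":0,"hand":0.65},{"tx":0,"ty":0,"tz":0.011,"ax":0,"ay":0,"az":0,"hand":0.65},{"tx":0,"ty":0,"tz":0,"ax":0,"ay":0,"az":0,"hand":0.65},{"tx":0,"ty":0,"tz":0,"ax":0,"ay":0,"az":0,"hand":0.25},{"tx":0,"ty":0,"tz":0,"ax":0,"ay":0,"az":0,"hand":0.25},{"tx":0,"ty":0,"tz":0,"ax":0,"ay":0,"az":0,"hand":0.25},{"tx":0,"ty":0,"tz":0,"ax":0,"ay":0,"az":0,"hand":0.25},{"tx":0,"ty":0,"tz":0,"ax":0,"ay":0,"az":0,"hand":0.25}]' 50 >/dev/null; python3 s.py;python3 -m creep '[{"tx":0,"ty":0,"tz":-0.01,"ax":0,"ay":0,"az":0,"hand":0.25},{"tx":0,"ty":0,"tz":-0.03,"ax":0,"ay":0,"az":0,"hand":0.25},{"tx":0,"ty":0,"tz":-0.05,"ax":0,"ay":0,"az":0,"hand":0.25},{"tx":0,"ty":0,"tz":-0.05,"ax":0,"ay":0,"az":0,"hand":0.25},{"tx":0,"ty":0,"tz":-0.05,"ax":0,"ay":0,"az":0,"hand":0.25},{"tx":0,"ty":0,"tz":-0.035,"ax":0,"ay":0,"az":0,"hand":0.25},{"tx":0,"ty":0,"tz":0,"ax":0,"ay":0,"az":0,"hand":0.25},{"tx":0,"ty":0,"tz":0,"ax":0,"ay":0,"az":0,"hand":0.25}]' >/dev/null; python3 s.py 449.4 234.2 185; python3 held.py 36
```

```text
t 59.70 tcp [ 564.3 -325.   -32.8] yawy -0.08 tilt [ 0.28 -0.2 ] F [-5.8  1.9 28.1] Mz -0.05 w 0.408 gf 55.9 j [-0.07  0.78  0.82  1.57 -0.63  1.06  0.91]
t 60.70 tcp [ 562.5 -321.6  186.9] yawy -0.03 tilt [-0.06  0.05] F [ 0.5 -0.  -1.2] Mz 0.00 w 0.399 gf 49.9 j [-0.13  0.59  0.96  1.35 -0.47  1.44  0.8 ]
d tool mm [ 555.8 -113.3    2.5]
tcp [ 562.3 -321.5  186.4] disc top 230.9 centre [ 563.2 -321.2] rms 0.98 254 centre-tcp [0.9 0.3] top-tcp 44.5
```

```bash
python3 -m creep '[{"tx":0.05,"ty":-0.012,"tz":0,"ax":0,"ay":0,"az":0,"hand":0.25},{"tx":0.05,"ty":-0.012,"tz":0,"ax":0,"ay":0,"az":0,"hand":0.25},{"tx":0.05,"ty":-0.012,"tz":0,"ax":0,"ay":0,"az":0,"hand":0.25},{"tx":0.05,"ty":-0.012,"tz":0,"ax":0,"ay":0,"az":0,"hand":0.25},{"tx":0.05,"ty":-0.012,"tz":0,"ax":0,"ay":0,"az":0,"hand":0.25},{"tx":0.05,"ty":-0.012,"tz":0,"ax":0,"ay":0,"az":0,"hand":0.25},{"tx":0.05,"ty":-0.01,"tz":0,"ax":0,"ay":0,"az":0,"hand":0.25},{"tx":0.05,"ty":-0.01,"tz":0,"ax":0,"ay":0,"az":0,"hand":0.25},{"tx":0.05,"ty":-0.01,"tz":0,"ax":0,"ay":0,"az":0,"hand":0.25},{"tx":0.05,"ty":-0.005,"tz":0,"ax":0,"ay":0,"az":0,"hand":0.25}]' >/dev/null;python3 -m creep '[{"tx":0.04,"ty":-0.005,"tz":0,"ax":0,"ay":0,"az":0,"hand":0.25},{"tx":0.012,"ty":0,"tz":0.008,"ax":0,"ay":0,"az":0,"hand":0.25},{"tx":0,"ty":0,"tz":0.008,"ax":0,"ay":0,"az":0,"hand":0.25},{"tx":0,"ty":0,"tz":0,"ax":0,"ay":0,"az":0,"hand":0.25},{"tx":0,"ty":0,"tz":0,"ax":0,"ay":0,"az":0,"hand":0.25}]' >/dev/null; python3 s.py 449.4 234.2 166; python3 held.py 36; python3 arc.py
```

```text
t 62.62 tcp [451.6 228.3 172.2] yawy -0.19 tilt [ 0.01 -0.01] F [-0.3 -0.6 -0.5] Mz 0.04 w 0.396 gf 50.0 j [-1.32  0.18  0.9   1.76 -0.15  1.27 -0.39]
d tool mm [ 5.9 -2.2  6.2]
tcp [451.7 228.6 172.3] disc top 216.3 centre [452.3 228.7] rms 0.94 265 centre-tcp [0.6 0.1] top-tcp 44.0
[[316.7 234.4]
 [316.9 239.2]]
[215. 216. 216. 217. 216. 216. 217. 216. 176.]
```

```bash
python3 -m creep '[{"tx":0.0054,"ty":-0.0022,"tz":0,"ax":0,"ay":0,"az":0,"hand":0.25},{"tx":0,"ty":0,"tz":0.005,"ax":0,"ay":0,"az":0,"hand":0.25},{"tx":0,"ty":0,"tz":0,"ax":0,"ay":0,"az":0,"hand":0.25},{"tx":0,"ty":0,"tz":0,"ax":0,"ay":0,"az":0,"hand":0.25}]' >/dev/null; python3 s.py; python3 held.py 36; python3 arc.py
```

```text
t 63.17 tcp [449.  235.1 167. ] yawy -0.05 tilt [ 0.01 -0.03] F [ 0.5  0.6 -1.3] Mz -0.00 w 0.402 gf 50.0 j [-1.33  0.19  0.9   1.77 -0.16  1.26 -0.39]
tcp [449.1 235.1 167.1] disc top 211.1 centre [449.6 235.5] rms 0.97 269 centre-tcp [0.5 0.4] top-tcp 44.0
[[321.2 248.8]
 [321.2 253.1]]
[212. 194. 195. 195. 194. 175. 176. 175. 175.]
```

```bash
python3 -m creep '[{"tx":-0.001,"ty":0.0004,"tz":0.005,"ax":0,"ay":0,"az":0,"hand":0.25},{"tx":0,"ty":0,"tz":0.006,"ax":0,"ay":0,"az":0,"hand":0.25},{"tx":0,"ty":0,"tz":0.006,"ax":0,"ay":0,"az":0,"hand":0.25},{"tx":0,"ty":0,"tz":0,"ax":0,"ay":0,"az":0,"hand":0.25}]' >/dev/null; python3 s.py; python3 -m creep '[{"tx":0,"ty":0,"tz":0.003,"ax":0,"ay":0,"az":0,"hand":0.25},{"tx":0,"ty":0,"tz":0,"ax":0,"ay":0,"az":0,"hand":0.25},{"tx":0,"ty":0,"tz":0,"ax":0,"ay":0,"az":0,"hand":0.6},{"tx":0,"ty":0,"tz":0,"ax":0,"ay":0,"az":0,"hand":0.6},{"tx":0,"ty":0,"tz":-0.03,"ax":0,"ay":0,"az":0,"hand":0.6},{"tx":0,"ty":0,"tz":-0.03,"ax":0,"ay":0,"az":0,"hand":0.6},{"tx":0,"ty":0,"tz":-0.012,"ax":0,"ay":0,"az":0,"hand":0.6},{"tx":0,"ty":0,"tz":0,"ax":0,"ay":0,"az":0,"hand":0.6},{"tx":0,"ty":0,"tz":0,"ax":0,"ay":0,"az":0,"hand":0.6}]' >/dev/null; python3 s.py; python3 stack.py;python3 - <<'E'
from h import *
f=dict(np.load("w_s.npz"));cv2.imwrite("pics/w9.png",f["frame"][:,:,::-1])
E
```

```text
t 63.73 tcp [449.  233.9 149.4] yawy -0.05 tilt [-0.04 -0.07] F [ 0.3 -0.5 -0.5] Mz 0.03 w 0.401 gf 50.0 j [-1.32  0.21  0.89  1.79 -0.17  1.22 -0.38]
t 64.85 tcp [448.8 234.1 218. ] yawy -0.03 tilt [-0.06 -0.07] F [ 0.9 -0.6  0.4] Mz -0.03 w 0.599 gf 0.0 j [-1.35  0.15  0.91  1.69 -0.12  1.37 -0.43]
66 804 (array([450.2, 234.4]), np.float64(1.19), np.int64(197)) medz 151.0
56 732 (array([450. , 234.3]), np.float64(1.15), np.int64(180)) medz 162.9
46 710 (array([449.6, 234.4]), np.float64(1.1), np.int64(157)) medz 175.0
36 1284 (array([450. , 234.5]), np.float64(0.78), np.int64(123)) medz 187.0
```

View pics/w9.png

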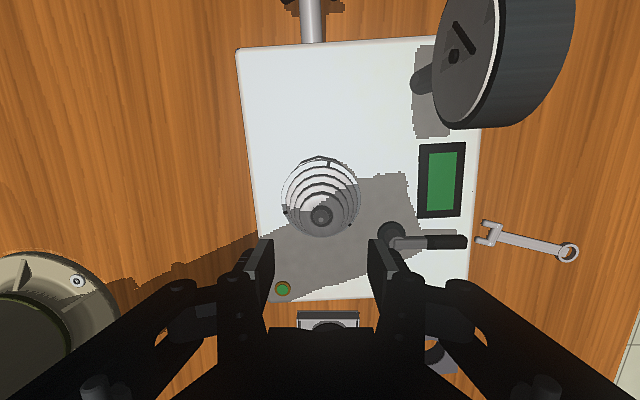

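All four weights sit stacked in order, centred, with tops at 151, 163, 175 and 187 mm. The lever is still open, from (392,240) to (466,241). Next I'll work out the push path for the shut fingers.

```bash
python3 - <<'E'
import numpy as np
pv=np.array([531.7,177.1]);y=3.4;prev=None
for a in (-6,0,10,20,30,40,50,60,70,80,87,92):
    t=np.radians(y-a);d=np.array([np.cos(t),np.sin(t)]);n=np.array([-d[1],d[0]]);h=7+11*abs(n[1])+13*abs(n[0])
    p=pv+56*d+n*h
    print(a,np.round(p,1),"" if prev is None else "tx %.4f ty %.4f"%tuple((p-prev)[::-1]/1000));prev=p
E
python3 -m creep '[{"tx":-0.006,"ty":0.047,"tz":0,"ax":0,"ay":0,"az":0,"hand":0},{"tx":-0.006,"ty":0.047,"tz":0,"ax":0,"ay":0,"az":0,"hand":0},{"tx":-0.006,"ty":0.047,"tz":0,"ax":0,"ay":0,"az":0,"hand":0},{"tx":0,"ty":0,"tz":0,"ax":0,"ay":0,"az":0,"hand":0},{"tx":0,"ty":0,"tz":0,"ax":0,"ay":0,"az":0,"hand":0}]' >/dev/null; python3 s.py 588.5 207 63
```

```text
-6 [583.7 206. ] 
0 [586.5 199.1] tx -0.0068 ty 0.0028
10 [589.6 190. ] tx -0.0092 ty 0.0031
20 [591.4 181.5] tx -0.0085 ty 0.0019
30 [591.9 172.3] tx -0.0092 ty 0.0005
40 [590.7 162.6] tx -0.0096 ty -0.0012
50 [587.6 152.9] tx -0.0097 ty -0.0031
60 [582.5 143.5] tx -0.0094 ty -0.0051
70 [575.3 135. ] tx -0.0086 ty -0.0072
80 [566.3 127.8] tx -0.0072 ty -0.0091
87 [559.  123.8] tx -0.0040 ty -0.0073
92 [553.3 121.6] tx -0.0022 ty -0.0056
t 65.58 tcp [590.  215.7 218.1] yawy -0.09 tilt [-0.07 -0.08] F [-0.5 -0.5  0.3] Mz -0.01 w 0.000 gf 0.0 j [-1.    0.5   0.9   1.36 -0.39  1.47 -0.12]
d tool mm [ -8.5  -1.3 155.1]
```

```bash
python3 -m creep '[{"tx":-0.004,"ty":-0.002,"tz":0.05,"ax":0,"ay":0,"az":0,"hand":0},{"tx":0,"ty":0,"tz":0.05,"ax":0,"ay":0,"az":0,"hand":0},{"tx":0,"ty":0,"tz":0.03,"ax":0,"ay":0,"az":0,"hand":0},{"tx":0,"ty":0,"tz":0.02,"ax":0,"ay":0,"az":0,"hand":0},{"tx":0,"ty":0,"tz":0.005,"ax":0,"ay":0,"az":0,"hand":0},{"tx":0,"ty":0,"tz":0,"ax":0,"ay":0,"az":0,"hand":0},{"tx":0,"ty":0,"tz":0,"ax":0,"ay":0,"az":0,"hand":0}]' >/dev/null; python3 s.py 586.5 199 64
```

```text
t 66.45 tcp [589.3 212.2  65.6] yawy -0.04 tilt [0.13 0.04] F [ 0.3 -0.2  0.4] Mz 0.03 w -0.002 gf 0.0 j [-0.98  0.6   0.84  1.57 -0.47  1.18 -0.05]
d tool mm [-13.3  -2.8   1.5]
```

Now sweep the arc in two parts, checking the force.

```bash
python3 -m creep '[{"tx":-0.013,"ty":-0.003,"tz":0,"ax":0,"ay":0,"az":0,"hand":0},{"tx":-0.009,"ty":0.003,"tz":0,"ax":0,"ay":0,"az":0,"hand":0},{"tx":-0.0085,"ty":0.002,"tz":0,"ax":0,"ay":0,"az":0,"hand":0},{"tx":-0.0092,"ty":0.0005,"tz":0,"ax":0,"ay":0,"az":0,"hand":0},{"tx":-0.0096,"ty":-0.0012,"tz":0,"ax":0,"ay":0,"az":0,"hand":0},{"tx":-0.0097,"ty":-0.003,"tz":0,"ax":0,"ay":0,"az":0,"hand":0},{"tx":0,"ty":0,"tz":0,"ax":0,"ay":0,"az":0,"hand":0}]' >/dev/null; python3 s.py 587.6 152.9 65; python3 -m creep '[{"tx":-0.0094,"ty":-0.005,"tz":0,"ax":0,"ay":0,"az":0,"hand":0},{"tx":-0.0086,"ty":-0.0072,"tz":0,"ax":0,"ay":0,"az":0,"hand":0},{"tx":-0.0072,"ty":-0.009,"tz":0,"ax":0,"ay":0,"az":0,"hand":0},{"tx":0,"ty":0,"tz":0,"ax":0,"ay":0,"az":0,"hand":0}]' >/dev/null; python3 s.py 559 123.8 65
```

```text
t 67.33 tcp [586.5 151.4  64.2] yawy -0.15 tilt [ 0.01 -0.05] F [0.3 0.1 0.1] Mz -0.07 w 0.001 gf 0.0 j [-0.92  0.57  0.85  1.63 -0.46  1.16  0.04]
d tool mm [ 1.5  1.1 -0.8]
t 67.83 tcp [564.6 126.8  64.2] yawy -0.12 tilt [-0.02 -0.01] F [ 0.9 -0.4  0.4] Mz 0.04 w -0.003 gf 0.0 j [-0.93  0.51  0.88  1.71 -0.43  1.13  0.07]
d tool mm [-3.  -5.6 -0.8]
```

```bash
cat > lev.py <<'E'
from h import *
from bench import grab_frame
for n in("top","side"):
    f=grab_frame(n);P=cloud(f);m=(abs(P[...,2]-.113)<.008)&(np.hypot(P[...,0]-.5317,P[...,1]-.1771)<.085)&(np.hypot(P[...,0]-.5317,P[...,1]-.1771)>.025)&(P[...,0]>.49)&(f["frame"].max(2)<70)
    vv,uu=np.nonzero(m);print(n,m.sum())
    if m.sum()>15:
        p=ray(f,np.c_[uu,vv],.117)[:,:2];l=cv2.fitLine((p*1000).astype(np.float32),cv2.DIST_HUBER,0,.01,.01).ravel();print("dir",np.degrees(np.arctan2(l[1],l[0]))%180,"mean",p.mean(0)*1000)
    np.savez(n+"_l.npz",**f)
E
python3 -m creep '[{"tx":-0.003,"ty":-0.006,"tz":0,"ax":0,"ay":0,"az":0,"hand":0},{"tx":0,"ty":-0.003,"tz":0,"ax":0,"ay":0,"az":0,"hand":0},{"tx":0,"ty":0,"tz":0,"ax":0,"ay":0,"az":0,"hand":0}]' >/dev/null; python3 s.py;python3 -m creep '[{"tx":0,"ty":-0.003,"tz":0,"ax":0,"ay":0,"az":0,"hand":0},{"tx":0,"ty":0,"tz":0,"ax":0,"ay":0,"az":0,"hand":0}]' >/dev/null; python3 s.py; python3 lev.py
```

```text
t 68.20 tcp [556.1 124.9  64.1] yawy -0.04 tilt [-0.01 -0.02] F [-0.1 -0.5  0.3] Mz -0.03 w -0.000 gf 0.0 j [-0.95  0.49  0.88  1.73 -0.42  1.12  0.06]
t 68.45 tcp [554.6 124.8  64.4] yawy -0.04 tilt [ 0.16 -0.04] F [ 5.7 -0.4 -3.1] Mz 0.02 w 0.000 gf 2.8 j [-0.95  0.49  0.88  1.74 -0.42  1.11  0.06]
top 17
dir 41.38705 mean [536.53394321 111.74896018]
side 82
dir 85.56954 mean [533.29843722 114.51066828]
```

The force has risen to 5.7 N, which is the stop. One small extra push, then back off, retreat and check.

```bash
python3 -m creep '[{"tx":0,"ty":-0.002,"tz":0,"ax":0,"ay":0,"az":0,"hand":0},{"tx":0,"ty":0,"tz":0,"ax":0,"ay":0,"az":0,"hand":0}]' >/dev/null; python3 s.py;python3 -m creep '[{"tx":0,"ty":0.02,"tz":0,"ax":0,"ay":0,"az":0,"hand":0},{"tx":0,"ty":0.01,"tz":0,"ax":0,"ay":0,"az":0,"hand":0},{"tx":0,"ty":0,"tz":-0.05,"ax":0,"ay":0,"az":0,"hand":0},{"tx":0,"ty":0,"tz":-0.05,"ax":0,"ay":0,"az":0,"hand":0},{"tx":0,"ty":0,"tz":-0.05,"ax":0,"ay":0,"az":0,"hand":0},{"tx":-0.05,"ty":0.02,"tz":0,"ax":0,"ay":0,"az":0,"hand":0},{"tx":-0.05,"ty":0.02,"tz":0,"ax":0,"ay":0,"az":0,"hand":0},{"tx":-0.05,"ty":0.02,"tz":0,"ax":0,"ay":0,"az":0,"hand":0},{"tx":0,"ty":0,"tz":0,"ax":0,"ay":0,"az":0,"hand":0},{"tx":0,"ty":0,"tz":0,"ax":0,"ay":0,"az":0,"hand":0}]' >/dev/null; python3 s.py; python3 lev.py
python3 - <<'E'
from h import *
t=dict(np.load("top_l.npz"));s=dict(np.load("side_l.npz"))
cv2.imwrite("pics/fin.png",np.vstack([cv2.resize(t["frame"][120:300,100:340,::-1],(400,300)),cv2.resize(s["frame"][70:250,160:400,::-1],(400,300))]))
E
```

```text
t 68.80 tcp [554.3 124.8  64.6] yawy -0.04 tilt [ 0.36 -0.05] F [13.3 -0.1 -8.5] Mz 0.05 w -0.004 gf 6.4 j [-0.96  0.49  0.89  1.74 -0.41  1.11  0.06]
t 70.05 tcp [641.1 -25.2 213.8] yawy -0.09 tilt [-0.04 -0.01] F [0.3 0.4 0.5] Mz 0.01 w -0.002 gf 0.0 j [-0.6   0.54  0.93  1.32 -0.43  1.48  0.29]
top 0
side 51
dir 89.48382 mean [527.42062457 114.42092873]
```

View pics/fin.png

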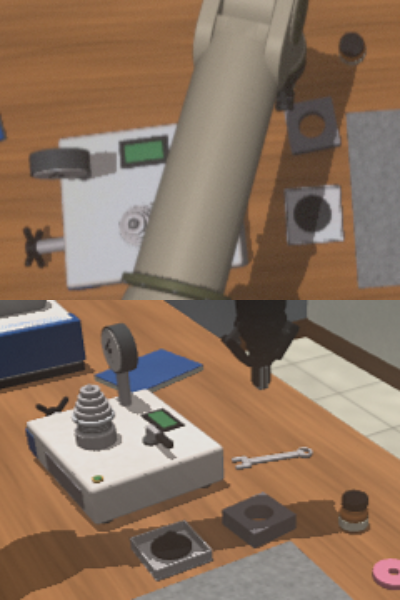

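The vent lever points along -y, the plug is in the tray, the stack stands, and the bystanders are in place. One last check of the lug angle from the final wrist frame.

```bash
sed -e 's/r>26/r>33.3/' -e 's/r<35/r<36/' -e 's/k>20/k>12/' marks.py > marks2.py; python3 marks2.py w7
python3 - <<'E'
from marks2 import *
f=dict(np.load("w_s.npz"));c=np.array([449.8,234.2]);z=.1395
g=f["frame"].astype(int).max(2);v,u=np.indices(g.shape);Q=ray(f,np.c_[u.ravel(),v.ravel()],z)[:,:2].reshape(400,640,2)*1000-c
r=np.hypot(Q[...,0],Q[...,1]);a=np.degrees(np.arctan2(Q[...,1],Q[...,0]))
for t in(-42,78,-162):
    m=(r>33.8)&(r<36.5)&(abs((a-t+180)%360-180)<14)&(g<75);print(t,m.sum(),np.round(np.sort(a[m]),0)[:20])
E
```

```text
w7 (array([449.4, 234. ]), array([-41.6, -41. , -41.1]), np.float64(-41.2))
-42 3 [-44. -42. -40.]
78 8 [78. 78. 78. 79. 79. 80. 81. 81.]
-162 7 [-162. -162. -161. -160. -160. -159. -158.]
```

Still locked at about -42°. Handing in.

```bash
python3 -c "
from bench import sign_off
print(sign_off())"
```

```text
the job is handed in; nothing more can be done
None
```

The job is handed in at about 70 s: the plug is in the tray, the piston is locked at its stop (lugs at about -42°), all four weights are stacked from w66 at the bottom to w36 on top, and the vent was closed last; the lugs dropped through aligned, with no turning needed, and the lock had to be redone once after a re-grip sprang it back 5°.

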